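Set up the media corner

ROBOT

A 6-joint arm with a two-finger parallel gripper is mounted at the origin on the work surface. World frame = base frame: x ahead of the robot, y to its left, z up, the work surface at z = 0. Lengths are in m, angles in rad, forces in N, time in s.
With the tool pointing down it reaches from about 0.425 to 0.95 m from the base axis. Payload 3.5 kg.
Tool frame: the origin (TCP) lies midway between the tips of the shut fingers; the grasp point (between the pads) lies 19 mm behind it (ctrl.hold_point_z is the distance from the TCP to the grasp point, in m); z points along the fingers, y is the line along which they close (so a half turn about z gives the same grasp; the last joint's range is limited). The gripper opens to 85 mm and grips with 20 to 120 N. Pads are 22 mm wide; open, the fingers measure 114 mm over their backs; the gripper's body (76 mm by 85 mm) begins 54 mm behind the grasp point. The pads swing forward as they close: fully open they stand 13 mm farther back than shut.
Start: joints at [-1.478, 0.286, 1.577, -0, 1.279, -0.15], TCP at [0.162, -0.655, 0.231] pointing down, gripper open.
Joint ranges: [-2.77, 2.77], [-0.9, 2.22], [0.21, 2.48], [-1.53, 4.67], [0.24, 2.81], [-2.84, 2.84]. Speed limits (rad/s): [2.79, 2.79, 3.14, 3.14, 3.14, 3.14].

INTERFACE

Orientations are given as a unit quaternion [x, y, z, w].
In Python, from plant import readout, cams, sign_off, ctrl gives the robot as it stands. The module is installed in compiled form; this text tells all that it offers.
- The arm moves only by the tool step_arm, never from a script. Its argument "increments" is a list of rows, each a list of 2 entries, a list of its own where there are three numbers: the shift along the world's x, y, z in mm, then the turn, a rotation vector about the world's x, y, z in rad. In form: [[[x, y, z], [rx, ry, rz]], ...]. A call has 1 to 8 rows; each row shifts and turns the commanded pose from where the row before left it; what a row does not reach is not made up. A row lasts 1/12 s, in which the tool goes at most 41.7 mm and 7.16 degrees, less where a joint would pass 70% of its speed; a pose out of reach is approached as far as the arm can. A call is refused whole if a number of a shift passes 41.7 or a number of a turn 0.125, either way. A call with a gripper value outside its range is refused whole. "fingers" is the opening, from -1 (shut) to 1 (fully open), set as the call begins (left out, the last holds). The fingers move at their own pace and stop on an object; "grip_force" is the grip in N (left out, the last holds). Time passes only in rows, so rows that do not move let the fingers close. It gives the time, the measured TCP pose, the force, the opening and the grip force at its end, in the units of the state.
- readout.get_state(): the state, without advancing time (a new reading comes with each control period).
- cams.read_camera(name): name is "side" or "top"; returns the picture (384x512x3 uint8, red, green, blue); there is no depth.
- cams.get_calibration(name): a dict with "fx", "fy", "cx", "cy" (pixels), "eye" and "rotation" of the camera in the world. Camera axes: x right, y up, looking along -z (the intrinsics and any distortion apply to the point x, -y, -z); pixel columns grow to the right and rows downward; lengths in m; the calibration is good to about 2 mm. A picture is of the moment at which its call begins. get_calibration takes no time and is no camera call.
- sign_off(): hands the job in; it is judged then, once.
The state is a dict: "time": time; "qpos": joint angles; "dq": joint speeds; "joint_efforts": joint torques, N m; "eef_pos": TCP position; "tcp_rot": TCP orientation; "contact_force": force on the tool from outside, world axes, zero at the start; "wrist_torque": the same for the moment, N m; "opening": opening from 0.0 (shut) to 1.0 (fully open); "finger_force": force on a finger pad.
Only numpy, scipy, OpenCV 4.12 (cv2) and the standard library are available. Lean on these libraries where they do the work, as an engineer would, in place of code of your own. Each camera call takes 0.05 s, during which the arm holds its last target. There are 200 camera calls.

TASK

Tip the media box (the slab with the grip fin on top) forwards out of its row in the rack, so that it comes out from under the keeper rail, pull it free, and seat it upright, fully home on the two pegs of its stand, leaving the other boxes standing in the rack. Put every loudspeaker on the table onto a seat of its own on the charging dock, turned so that its front faces the white bar of that seat, fully down on the pegs. When all of that is in place, press the dock's round button all the way, without disturbing the remote or the candle glass.

Things in the scene. Friction and masses are not known exactly. Their poses are not given: they have to be found in the camera images.
- media_box: Black upright slab 110 mm deep (x), 34 thick (y), 150 tall, 0.35 to 0.55 kg, in one of the 3 middle places of the rack's row, parallel to the rack. Origin: centre of underside; z up, front -x. Grip fin on top, centred: 50 mm along x, 14 thick, 150 to 185 mm above the underside, to pinch from above. Underside: sockets 14 x 14 mm, 22 deep, at x=-38 and x=+24 mm (y=0): fits its stand one way only.
- rack: Fixed wooden rack holding the row of five slabs. Origin: centre of its underside on the table; its open front is -x, the row runs along y: places every 36 mm (y -72 to 72, x=0), 2 mm gaps. 140 deep, 198 wide. Floor 12 mm above the table. Front lip: inner face at x=-64 mm (9 mm ahead of the slabs), top 30 mm above the table. Side walls 102 mm high, posts to 190 mm at the rear ends.
- keeper (a point): Middle of the underside of the rack's dark keeper rail, axes as the rack's. The rail (24 mm along x, 198 along y, 10 high) overhangs the row's rear top edge by 16 mm, 14 mm above the media box's top, so the box cannot be lifted straight up. Tipped forwards (top to -x) about its front bottom edge by 0.2 to 0.4 rad, it can be drawn out along its own length.
- stand_seat (a point): Seat of the media box's fixed stand, a grey block 150 (x) x 80 (y) x 22 mm tall: where the box's origin belongs, on the block's top face, axes parallel to those of the seated box. Two tapered metal pegs 18 mm tall (12 mm thick at the foot, 5 at the tip) stand at x=-38 and x=+24 mm.
- seat1 (a point): Right (-y) of 3 seats, 105 mm apart, on the charging dock, a fixed grey bar 100 (x) x 390 (y) x 20 mm tall: where a speaker's origin belongs, on the bar's top face, axes parallel to a seated speaker's. Two tapered metal pegs 16 mm tall (10 mm thick at foot, 4.5 at tip) at x=-12, y=+15 and -15 mm. Mark: raised white bar 30 mm long, 4 high, 48 mm away towards -x.
- seat2 (a point): Middle of 3 seats, 105 mm apart, on the charging dock, a fixed grey bar 100 (x) x 390 (y) x 20 mm tall: where a speaker's origin belongs, on the bar's top face, axes parallel to a seated speaker's. Two tapered metal pegs 16 mm tall (10 mm thick at foot, 4.5 at tip) at x=-12, y=+15 and -15 mm. Mark: raised white bar 30 mm long, 4 high, 48 mm away towards -x.
- seat3 (a point): Left (+y) of 3 seats, 105 mm apart, on the charging dock, a fixed grey bar 100 (x) x 390 (y) x 20 mm tall: where a speaker's origin belongs, on the bar's top face, axes parallel to a seated speaker's. Two tapered metal pegs 16 mm tall (10 mm thick at foot, 4.5 at tip) at x=-12, y=+15 and -15 mm. Mark: raised white bar 30 mm long, 4 high, 48 mm away towards -x.
- start_button (a joint): The dock's white round push button (32 mm across, in a black housing at the dock's left, +y, end): 0 when up, 0.006 m when fully down; a spring, 5 N at full travel, brings it back.
- start_button_top (a point): Middle of the top of that button, to be pressed straight down; 195 mm from the middle seat along +y and 12 mm towards -x.
- speaker1: Loudspeaker (all alike; may be absent): grey square column 60 x 60 mm, 100 tall, 0.25 to 0.5 kg, upright. Origin: centre of underside, z up. FRONT is its -x face: black round driver 42 mm across; white strip 44 mm along y on top, at x=-20. Underside: sockets 12 x 12 mm, 20 deep, at x=-12, y=+15 and -15 mm: fits a seat one way only. Grip two parallel faces.
- speaker2: Loudspeaker (all alike; may be absent): grey square column 60 x 60 mm, 100 tall, 0.25 to 0.5 kg, upright. Origin: centre of underside, z up. FRONT is its -x face: black round driver 42 mm across; white strip 44 mm along y on top, at x=-20. Underside: sockets 12 x 12 mm, 20 deep, at x=-12, y=+15 and -15 mm: fits a seat one way only. Grip two parallel faces.
- speaker3: Loudspeaker (all alike; may be absent): grey square column 60 x 60 mm, 100 tall, 0.25 to 0.5 kg, upright. Origin: centre of underside, z up. FRONT is its -x face: black round driver 42 mm across; white strip 44 mm along y on top, at x=-20. Underside: sockets 12 x 12 mm, 20 deep, at x=-12, y=+15 and -15 mm: fits a seat one way only. Grip two parallel faces.
- album1: One of four plain album boxes in the row: 110 mm deep (x), 34 thick (y), 144 tall, flat top without fin, 0.3 kg, loose. Origin: centre of its underside. Leave it standing in its place.
- album2: One of four plain album boxes in the row: 110 mm deep (x), 34 thick (y), 144 tall, flat top without fin, 0.3 kg, loose. Origin: centre of its underside. Leave it standing in its place.
- album3: One of four plain album boxes in the row: 110 mm deep (x), 34 thick (y), 144 tall, flat top without fin, 0.3 kg, loose. Origin: centre of its underside. Leave it standing in its place.
- album4: One of four plain album boxes in the row: 110 mm deep (x), 34 thick (y), 144 tall, flat top without fin, 0.3 kg, loose. Origin: centre of its underside. Leave it standing in its place.
- remote: Bystander: a grey remote control lying on the table, 175 x 46 x 18 mm. Origin: centre of its underside.
- candle_glass: Bystander: an amber candle glass, 76 mm across, 65 mm tall. Origin: centre of its underside.
There are look-alikes about, which are no part of the job. Leave any red look-alike of the speaker2 alone. What is shaped like the speaker3 but blue is not meant.

How it is judged:
By the outcome, as a careful person would: the job done as asked, in the order asked, and still so for the second after the job is handed in, with the robot touching nothing.
Of speaker1, speaker2, speaker3 only 2 to 3 are there at a start; the rules pass over those that are not, and their reading is None.
At some moment in a run one of speaker1, speaker2, speaker3 may be knocked a few centimetres aside while the robot is not near it.
It also fails if it takes over 210 s, if anything falls off the work surface, if the arm or the gripper's body presses on something with over 40 N, if the wrist force passes 120 N, or if a joint passes its speed limit or range.

## Working session

There is one attempt and no reset: what is moved stays moved. The work goes in short steps, Python scripts to look and compute and a tool call to move; the robot and the scene stay as the last step left them, time stands still between calls to the robot, and variables do not carry over. Pictures are saved under pics/ and viewed, at most 14 in all, crops included, and the job is handed in when it is done.

Besides the shell and the picture viewer there is one more tool, called as name(argument=value, ...) on one line, values as JSON. step_arm: Moves the arm, as the interface text tells. Its arguments: {"type":"object","properties":{"increments":{"type":"array","items":{"type":"array"}},"fingers":{"type":"number"},"grip_force":{"type":"number"}},"required":["increments"]}

```bash
mkdir -p pics; python3 - <<'E'
from plant import readout, cams, ctrl
import cv2
for n in("side","top"):
    im=cams.read_camera(n); cv2.imwrite(f"pics/{n}0.png",cv2.resize(im[:,:,::-1],(800,600),interpolation=cv2.INTER_CUBIC)); cv2.imwrite(f"/tmp/{n}0.png",im[:,:,::-1])
    print(n,cams.get_calibration(n))
print(readout.get_state(), ctrl.hold_point_z)
E
```

```text
side {'fx': 462.79005468941034, 'fy': 462.79005468941034, 'cx': 250.1828620346571, 'cy': 188.30791447092014, 'eye': array([-0.17618587,  0.74511032,  1.28466483]), 'rotation': array([-0.1251035 ,  0.32895708,  0.86923583, -0.34722533])}
top {'fx': 485.07040896245246, 'fy': 485.07040896245246, 'cx': 259.5769281986015, 'cy': 189.0004296707332, 'eye': array([ 0.39169549, -0.01105299,  1.70988245]), 'rotation': array([-0.02546883,  0.03034654,  0.71636661, -0.69659838])}
{'time': 0.1, 'qpos': array([-1.47797315e+00,  2.87077438e-01,  1.57804419e+00, -2.48425635e-05,
        1.27861664e+00, -1.49969195e-01]), 'dq': array([-0.00069247, -0.00171401, -0.00295395,  0.00032332,  0.00064157,
        0.00034198]), 'joint_efforts': array([ 7.08003099e-04, -4.07295871e+01, -2.93701512e+01, -1.41448327e-04,
        3.40323124e-03, -6.26848930e-06]), 'eef_pos': array([ 0.16226595, -0.65458377,  0.23007791]), 'tcp_rot': array([ 9.92639522e-01,  1.21101730e-01,  1.87630103e-05, -1.07270898e-03]), 'contact_force': array([-0.42031735, -0.78996097, -1.31348437]), 'wrist_torque': array([ 0.00973394, -0.03792806,  0.03155363]), 'finger_force': 0.0, 'opening': 1.0018218296630768} 0.0187
```

View pics/top0.png

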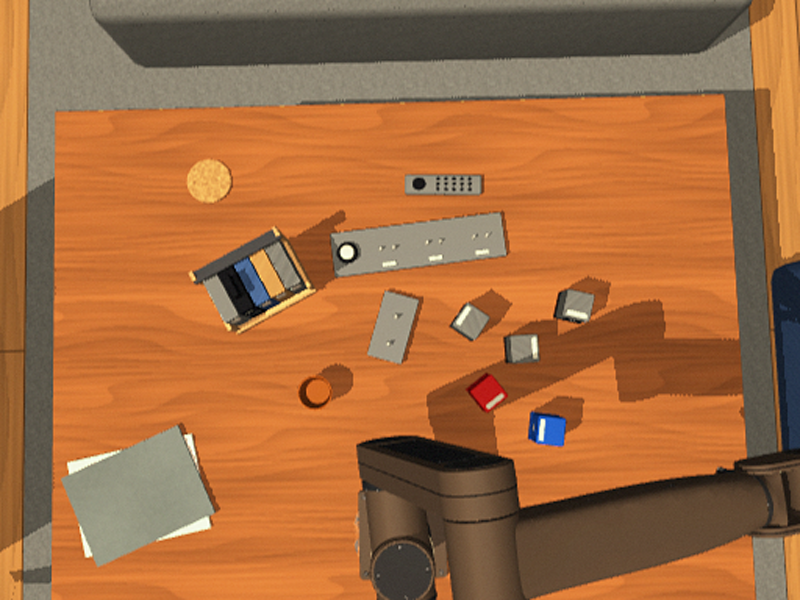

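View pics/side0.png

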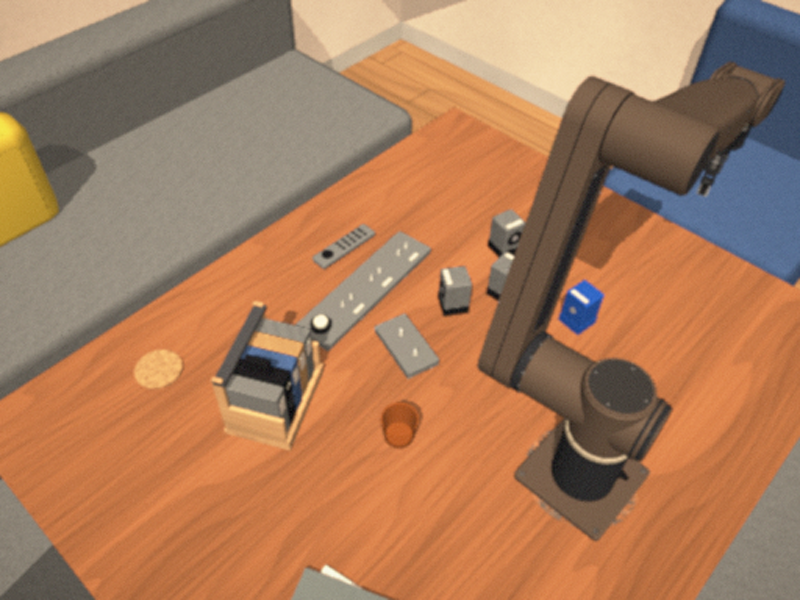

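The top view shows three grey speakers (800x600 px: 470,322; 574,305; 522,348), with red (487,392) and blue (547,428) look-alikes. The stand is at (394,327), the dock at (420,245) and the rack at (252,280). The side view shows the same things, with speakers 2 and 3 partly hidden by the arm. Next I'll crop both views at higher magnification.

```bash
cat > h.py <<'E'
import numpy as np, cv2
from plant import readout, cams, ctrl
from scipy.spatial.transform import Rotation as R
C={n:cams.get_calibration(n) for n in("side","top")}
def ray(n,u,v):
    c=C[n]; d=np.array([(u-c['cx'])/c['fx'],-(v-c['cy'])/c['fy'],-1.]); return c['eye'],R.from_quat(c['rotation']).apply(d)
def onz(n,u,v,z):
    e,d=ray(n,u,v); return e+d*(z-e[2])/d[2]
def proj(n,p):
    c=C[n]; q=R.from_quat(c['rotation']).inv().apply(np.asarray(p)-c['eye']); q=np.atleast_2d(q)
    return np.c_[c['cx']-c['fx']*q[:,0]/q[:,2], c['cy']+c['fy']*q[:,1]/q[:,2]]
def tri(a,b):  # two-view midpoint: a=top px, b=side px
    e1,d1=ray("top",*a); e2,d2=ray("side",*b)
    s=np.linalg.lstsq(np.c_[d1,-d2],e2-e1,rcond=None)[0]; p,q=e1+d1*s[0],e2+d2*s[1]
    return (p+q)/2, np.linalg.norm(p-q)
def grab(n,name):
    im=cams.read_camera(n)[:,:,::-1].copy(); cv2.imwrite(f"/tmp/{name}.png",im); return im
def crop(im,u0,v0,w,h,s,name):
    cv2.imwrite(f"pics/{name}.png",cv2.resize(im[v0:v0+h,u0:u0+w],None,fx=s,fy=s,interpolation=cv2.INTER_CUBIC))
E
python3 - <<'E'
from h import *
t=cv2.imread("/tmp/top0.png"); s=cv2.imread("/tmp/side0.png")
crop(t,115,125,276,160,2.9,"t1"); crop(s,130,125,260,170,3,"s1")
for n,im in(("top",t),("side",s)):
    m=((im.min(2)>185)).astype(np.uint8); k,l,st,ce=cv2.connectedComponentsWithStats(m)
    for i in range(1,k):
        if st[i,4]>6 and 120<ce[i,0]<400 and 120<ce[i,1]<290: print(n,st[i],ce[i].round(1))
print(proj("top",readout.get_state()['eef_pos']),proj("side",[0,0,0]))
E
```

```text
top [218 158   8   7  52] [221.5 161. ]
top [305 160   8   3  16] [308.  160.9]
top [275 163   8   4  20] [278.6 164.5]
top [245 167   8   4  19] [248.6 168.4]
top [292 196   9  12  37] [296.1 201.7]
top [363 199  13   5  38] [368.9 200.7]
top [340 216   4  11  26] [341.5 220.8]
top [345 268   4  14  41] [346.3 274.7]
top [118 278   7  14  38] [121.4 283.2]
side [325 141   9   5  20] [329.  142.8]
side [262 162   5   4  11] [264.3 163.6]
side [324 163   4   3   7] [325.7 163.7]
side [284 173   5   9  27] [286. 177.]
side [245 178   6   5  14] [247.2 179.9]
side [366 185  11   9  35] [370.8 189.3]
side [227 195   6   5  14] [229.2 196.9]
side [201 202   8   7  45] [204.7 205. ]
[[472.27358177 297.70029802]] [[371.5582368  303.56545453]]
```

View pics/t1.png

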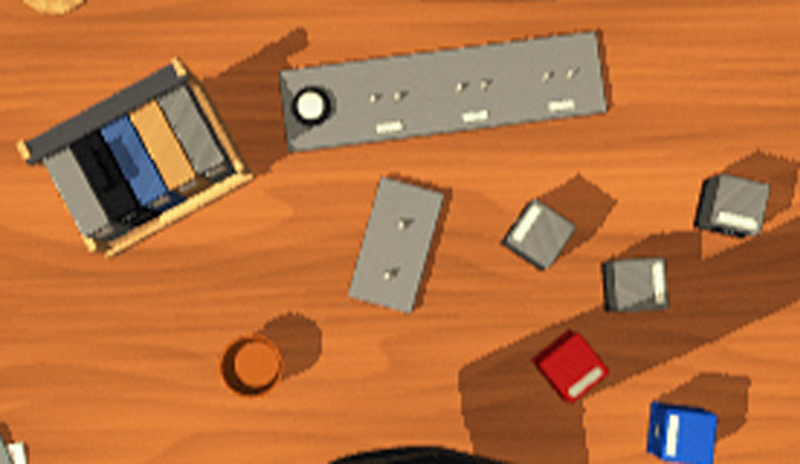

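View pics/s1.png

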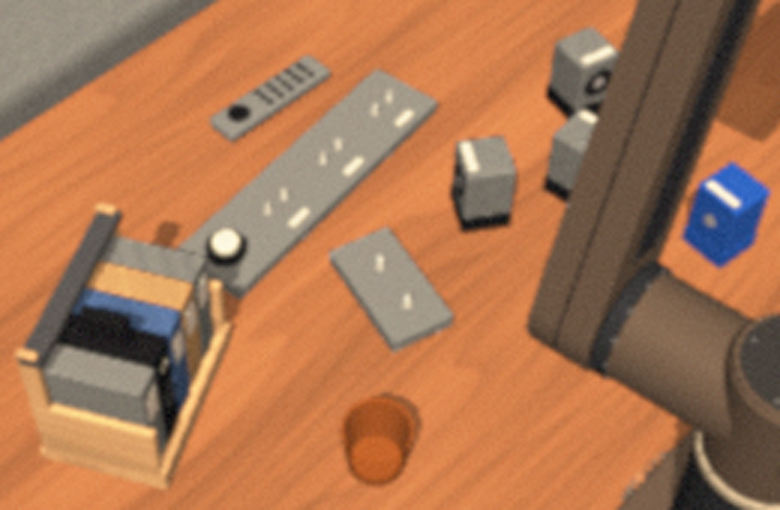

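```bash
python3 - <<'E'
from h import *
for n in("top","side"):
    im=cv2.imread(f"/tmp/{n}0.png"); hsv=cv2.cvtColor(im,cv2.COLOR_BGR2HSV)
    for nm,m in(("grey",(hsv[...,1]<70)&(hsv[...,2]>75)),("fin",hsv[...,2]<45)):
        m=m.astype(np.uint8)
        cs,_=cv2.findContours(m,cv2.RETR_EXTERNAL,cv2.CHAIN_APPROX_NONE)
        for c in cs:
            a=cv2.contourArea(c)
            if 60<a<5000:
                (x,y),wh,an=cv2.minAreaRect(c)
                if 115<x<400 and 110<y<290:
                    ap=cv2.approxPolyDP(c,2.5,True)[:,0]
                    print(n,nm,int(a),round(x,1),round(y,1),np.round(wh,1),round(an,1),ap.tolist() if len(ap)<8 else len(ap), np.bincount(np.array(im[c[:,0,1],c[:,0,0]]).mean(1).astype(int)).argmax())
# strips at expected heights and triangulated
S={"A":((296.1,201.7),(286,177)),"B":((368.9,200.7),(329,142.8)),"Cp":((341.5,220.8),(325.7,163.7)),"m3":((248.6,168.4),(229.2,196.9)),"m2":((278.6,164.5),(247.2,179.9)),"m1":((308,160.9),(264.3,163.6)),"btn":((221.5,161),(204.7,205))}
for k,(a,b) in S.items():
    p,e=tri(a,b); print(k,p.round(4),round(e,4))
E
```

```text
top grey 268 335.2 222.6 [17.  17.6] 85.6 [[343, 214], [326, 216], [328, 231], [344, 230]] 84
top grey 287 300.8 205.2 [17.8 17.8] 33.7 [[299, 194], [290, 208], [304, 216], [312, 202]] 103
top grey 877 251.1 209.0 [22.3 42. ] 15.9 [[246, 187], [235, 226], [256, 231], [267, 192]] 151
top grey 276 368.8 196.0 [18.5 19.2] 12.5 [[363, 186], [358, 202], [376, 205], [379, 189]] 126
top grey 846 157.9 177.9 [39.5 61.3] 61.1 16 81
top grey 2914 267.1 156.0 [ 27.7 110.1] 82.9 [[320, 138], [213, 149], [214, 175], [323, 163]] 146
top grey 524 283.0 117.5 [48. 11.] -0.0 [[259, 114], [260, 123], [307, 123], [306, 112]] 132
top fin 382 152.7 187.3 [37.6 15.5] 54.1 [[139, 174], [153, 201], [160, 203], [170, 198], [162, 195], [149, 169]] 30
side grey 796 259.8 220.4 [41.6 22.4] 54.5 [[258, 201], [240, 210], [263, 240], [280, 230]] 114
side grey 385 291.0 184.0 [26. 18.] 90.0 [[296, 171], [282, 175], [285, 197], [299, 195], [300, 178]] 97
side grey 3381 200.9 200.2 [ 64.8 156.4] 38.8 23 150
side grey 304 219.6 157.1 [ 9.7 40.8] 56.3 8 120
side grey 566 319.5 160.0 [19.9 52.2] 18.4 15 77
side fin 334 168.1 236.4 [36.  13.2] 15.3 [[149, 238], [182, 247], [185, 243], [184, 238], [160, 228], [153, 230]] 34
side fin 296 364.9 157.0 [  4.5 111. ] 21.4 [[387, 106], [379, 115], [343, 208], [352, 196]] 38
A [ 0.4732 -0.1444  0.0982] 0.0003
B [ 0.4694 -0.3869  0.0997] 0.0011
Cp [ 0.4079 -0.2903  0.1029] 0.0056
m3 [0.5987 0.0119 0.0211] 0.0004
m2 [ 0.6101 -0.0936  0.0189] 0.0008
m1 [ 0.6193 -0.1972  0.022 ] 0.0001
btn [0.6254 0.1052 0.0353] 0.0002
```

```bash
python3 - <<'E'
from h import *
t=cv2.imread("/tmp/top0.png"); s=cv2.imread("/tmp/side0.png")
f=lambda im,u,v,w,h,k:cv2.resize(im[v:v+h,u:u+w],None,fx=k,fy=k,interpolation=cv2.INTER_CUBIC)
a=f(t,118,140,86,75,4.65); b=f(s,132,188,86,106,4.65)
c=np.zeros((500,800,3),np.uint8); c[:a.shape[0],:400]=a[:,:400]; c[:b.shape[0],400:]=b[:500,:400]; cv2.imwrite("pics/rk.png",c)
T=[(246,187),(235,226),(256,231),(267,192)]; S=[(258,201),(240,210),(263,240),(280,230)]
import itertools
ct=np.mean(T,0);cs=np.mean(S,0)
print("stand ctr",tri((251.1+.0,209),(259.8,220.4)))
for a in T:print("top z=22",onz("top",*a,.022).round(4))
for a in S:print("side z=22",onz("side",*a,.022).round(4))
for n,im in(("top",t),("side",s)):
    x0,y0,x1,y1=(238,190,265,228) if n=="top" else (245,205,276,235)
    g=im.min(2)[y0:y1,x0:x1]; k,l,st,ce=cv2.connectedComponentsWithStats((g>165).astype(np.uint8))
    for i in range(1,k):print(n,st[i,4],ce[i]+[x0,y0])
E
```

```text
stand ctr (array([0.45610783, 0.00657996, 0.00775864]), np.float64(0.0013992872565870285))
top z=22 [0.5334 0.0226 0.022 ]
top z=22 [0.3987 0.0643 0.022 ]
top z=22 [ 0.3794 -0.0081  0.022 ]
top z=22 [ 0.5139 -0.0502  0.022 ]
side z=22 [ 0.5113 -0.0447  0.022 ]
side z=22 [0.529  0.0287 0.022 ]
side z=22 [0.386  0.0669 0.022 ]
side z=22 [ 0.3721 -0.0028  0.022 ]
top 2 [253.  202.5]
top 2 [248.  219.5]
side 9 [256.22222222 211.88888889]
side 8 [265.375 225.   ]
```

View pics/rk.png

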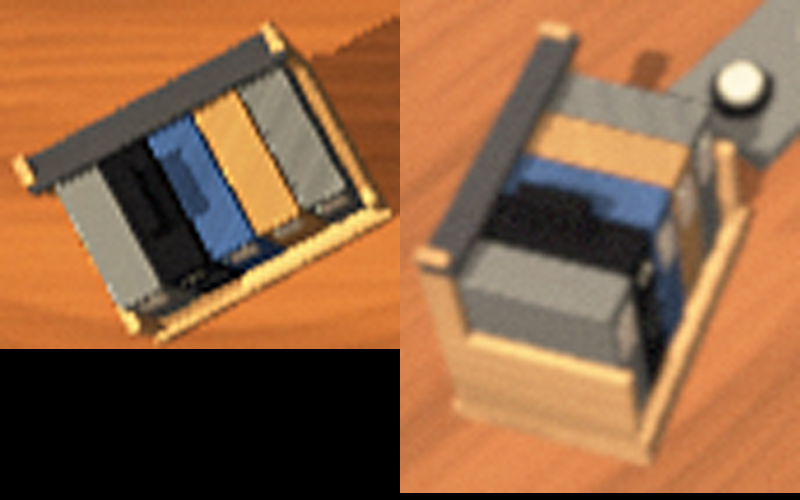

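The enlarged crop shows the row from left (+y): grey, black, blue, tan, grey. The black slab with the fin (top crop 155,190; its shadow falls on the blue album) is the media box, at place y=+36. The post tops are at crop (22,172)/(275,40) in the top view and (433,258)/(558,32) in the side view.

```bash
python3 - <<'E'
from h import *
T=lambda x,y:(118+x/4.65-.4,140+y/4.65-.4); S=lambda x,y:(132+(x-400)/4.65-.4,188+y/4.65-.4)
P={"postL":((22,172),(433,258)),"postR":((275,40),(558,32)),"finTop":((152,185),(556,198)),"greyLfrontL":((125,305),(625,318)),"tan/blue front":((250,245),(670,186))}
for k,(a,b) in P.items(): 
    p,e=tri(T(*a),S(*b)); print(k,p.round(4),round(e,4), onz("top",*T(*a),.19).round(4))
for nm,q,z in(("lipL",(158,338),.03),("lipR",(388,214),.03),("album outer R front",(345,195),.156),("tan/grey",(298,222),.156),("blue/tan",(250,245),.156),("blk/blue",(212,262),.156),("gL",(125,305),.156)):
    print(nm,onz("top",*T(*q),z).round(4))
# stand pegs tips z=.040
for u in((253.6,202.2),(249,219.2)):print("peg top",onz("top",*u,.036).round(4))
for u in((256.2,211.9),(265.4,225)):print("peg side",onz("side",*u,.036).round(4))
print(tri((253.6,202.2),(256.2,211.9)),tri((249,219.2),(265.4,225)))
E
```

```text
postL [0.5631 0.408  0.185 ] 0.0011 [0.5629 0.407  0.19  ]
postR [0.6497 0.2362 0.1827] 0.0003 [0.6484 0.2349 0.19  ]
finTop [0.5526 0.3223 0.1724] 0.0025 [0.5516 0.3194 0.19  ]
greyLfrontL [0.4696 0.3447 0.1481] 0.0096 [0.471  0.3384 0.19  ]
tan/blue front [0.5123 0.2597 0.161 ] 0.0025 [0.5091 0.2538 0.19  ]
lipL [0.4541 0.3509 0.03  ]
lipR [0.5418 0.1784 0.03  ]
album outer R front [0.5446 0.1936 0.156 ]
tan/grey [0.5268 0.2264 0.156 ]
blue/tan [0.5118 0.2597 0.156 ]
blk/blue [0.5007 0.286  0.156 ]
gL [0.4727 0.3462 0.156 ]
peg top [ 0.4788 -0.0026  0.036 ]
peg top [0.4207 0.0149 0.036 ]
peg side [0.4752 0.0041 0.036 ]
peg side [0.4149 0.0238 0.036 ]
(array([ 0.47983583, -0.00210547,  0.02617063]), np.float64(0.0012858365170739456)) (array([0.42125497, 0.01535958, 0.02190299]), np.float64(0.0008549517413940662))
```

```bash
python3 - <<'E'
from h import *
im=cv2.imread("/tmp/top0.png").astype(np.float32); s=cv2.imread("/tmp/side0.png").astype(np.float32)
O=np.array([.5553,.2970]);yaw=.46;X=np.array([np.cos(yaw),np.sin(yaw)]);Y=np.array([-X[1],X[0]])
def prof(n,im,z,xs,ys,ch=None):
    for y in ys:
        p=np.array([[*(O+X*x+Y*y),z] for x in xs]); uv=proj(n,p).astype(np.float32)
        v=cv2.remap(im,uv[:,:1],uv[:,1:],cv2.INTER_LINEAR)[:,0]
        yield round(y*1e3),v.mean(0).astype(int).tolist()
print("top z=.156");print(*prof("top",im,.156,np.linspace(-.05,.02,20),np.arange(-.096,.1,.006)),sep="\n")
b=np.clip((im-10)*5,0,255).astype(np.uint8)[150:215,125:195]; b=cv2.resize(b,None,fx=5.5,fy=5.5,interpolation=cv2.INTER_CUBIC)
c=np.clip((s-10)*5,0,255).astype(np.uint8)[215:280,140:210]; c=cv2.resize(c,None,fx=5.5,fy=5.5,interpolation=cv2.INTER_CUBIC)
cv2.imwrite("pics/fin.png",np.hstack([b,c]))
E
```

```text
top z=.156
(-96, [53, 83, 112])
(-90, [85, 98, 102])
(-84, [119, 138, 146])
(-78, [118, 137, 144])
(-72, [117, 135, 143])
(-66, [118, 136, 143])
(-60, [115, 133, 139])
(-54, [58, 118, 172])
(-48, [84, 167, 230])
(-42, [85, 168, 231])
(-36, [85, 169, 231])
(-30, [85, 169, 232])
(-24, [83, 166, 228])
(-18, [107, 72, 49])
(-12, [151, 108, 78])
(-6, [151, 108, 78])
(0, [124, 88, 63])
(6, [118, 83, 60])
(12, [107, 76, 54])
(18, [8, 9, 10])
(24, [22, 22, 22])
(30, [16, 15, 15])
(36, [22, 21, 23])
(42, [25, 25, 27])
(48, [22, 22, 24])
(54, [96, 111, 117])
(60, [131, 151, 159])
(66, [130, 150, 158])
(72, [130, 150, 158])
(78, [131, 151, 159])
(84, [135, 158, 168])
(90, [57, 129, 226])
(96, [59, 130, 226])
```

View pics/fin.png

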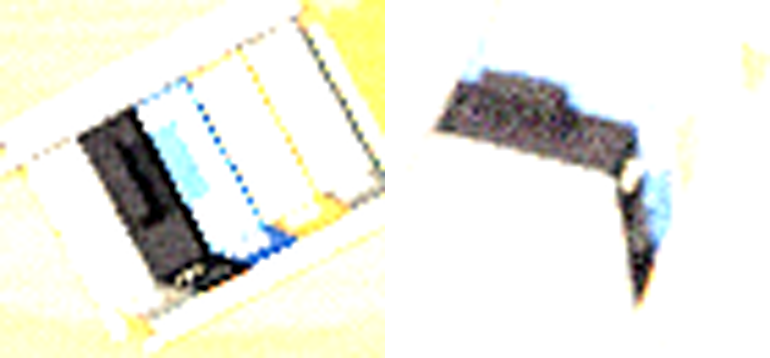

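Measurements:

| Item | Position (m) | Yaw (rad) | Basis |
|---|---|---|---|
| Rack | (0.555, 0.297) | 0.46 | 36 mm gaps and posts check out |
| Media box | (0.539, 0.329) | 0.46 | from the rack |
| Stand | (0.457, 0.005) | -0.298 | peg spacing 61 mm |
| Seat 2 | (0.657, -0.088) | 0.098 | button offset agrees |

I'll start moving now.

step_arm(increments=[[[32,24,5],[0,0,0]],[[32,24,5],[0,0,0]],[[32,24,5],[0,0,0]],[[32,24,5],[0,0,0]],[[32,24,5],[0,0,0]],[[32,24,5],[0,0,0]],[[32,24,5],[0,0,0]],[[32,24,5],[0,0,0]]])

```text
time: 0.77
eef_pos: [0.4195, -0.4615, 0.271]
tcp_rot: [0.993, 0.121, -0.0, -0.0]
contact_force: [-0.3, -1.2, -0.2]
opening: 0.998
finger_force: 0.0
```

step_arm(increments=[[[14,37,0],[0,0,0]],[[14,37,0],[0,0,0]],[[14,37,0],[0,0,0]],[[14,37,0],[0,0,0]],[[14,37,0],[0,0,0]],[[14,37,0],[0,0,0]],[[14,37,0],[0,0,0]],[[14,37,0],[0,0,0]]])

```text
time: 1.43
eef_pos: [0.5303, -0.1651, 0.2709]
tcp_rot: [0.993, 0.121, -0.0, -0.0]
contact_force: [1.0, -0.3, 0.1]
opening: 1.004
finger_force: 0.0
```

step_arm(increments=[[[1,40,0],[0,0,0.027]],[[1,40,0],[0,0,0.027]],[[1,40,0],[0,0,0.027]],[[1,40,0],[0,0,0.027]],[[1,40,0],[0,0,0.027]],[[1,40,0],[0,0,0.027]],[[1,40,0],[0,0,0.027]],[[1,40,0],[0,0,0.028]]], fingers=0.2)

```text
time: 2.1
eef_pos: [0.5376, 0.1548, 0.2709]
tcp_rot: [0.974, 0.229, -0.0, -0.0]
contact_force: [0.1, -0.4, 0.8]
opening: 0.599
finger_force: 0.0
```

step_arm(increments=[[[1,35,0],[0,0,0]],[[1,35,0],[0,0,0]],[[0,35,0],[0,0,0]],[[0,35,0],[0,0,0]],[[0,34,0],[0,0,0]],[[0,0,-25],[0,0,0]],[[0,0,-25],[0,0,0]],[[0,0,-5],[0,0,0]]])

```text
time: 2.77
eef_pos: [0.5374, 0.3266, 0.2105]
tcp_rot: [0.974, 0.229, -0.005, 0.001]
contact_force: [-1.8, -0.9, -0.5]
opening: 0.604
finger_force: 0.0
```

```bash
python3 - <<'E'
from h import *
t=grab("top","t2"); s=grab("side","s2")
f=lambda im,u,v,w,h,k:cv2.resize(im[v:v+h,u:u+w],None,fx=k,fy=k,interpolation=cv2.INTER_CUBIC)
cv2.imwrite("pics/ap.png",np.hstack([f(t,110,130,100,100,4),f(s,120,170,100,100,4)]))
print(readout.get_state()['eef_pos'], proj("side",readout.get_state()['eef_pos']))
E
```

```text
[0.53890963 0.32625942 0.21364076] [[164.88973862 225.09531715]]
```

View pics/ap.png

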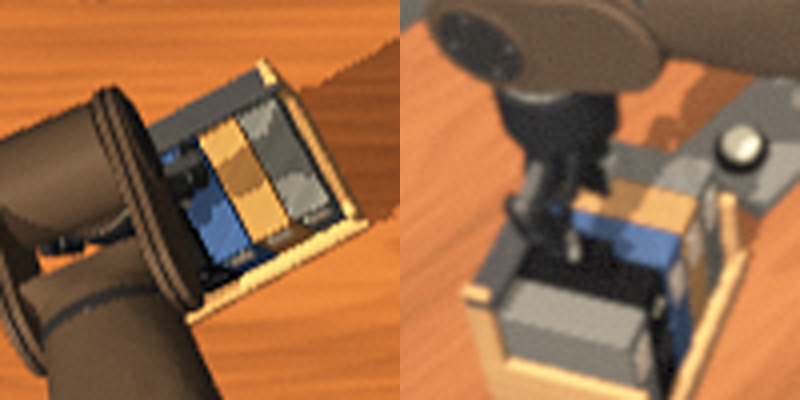

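The side crop shows the fingers straddling the fin (crop 565,240). I'll go down and pinch it.

step_arm(increments=[[[0,1.5,-12],[0,0,0]],[[0,0,-12],[0,0,0]],[[0,0,-12],[0,0,0]],[[0,0,-10],[0,0,0]],[[0,0,0],[0,0,0]],[[0,0,0],[0,0,0]]])

```text
time: 3.37
eef_pos: [0.5398, 0.3279, 0.1691]
tcp_rot: [0.974, 0.228, -0.001, 0.0]
contact_force: [0.0, -0.5, 0.4]
opening: 0.601
finger_force: 0.0
```

step_arm(increments=[[[0,0,0],[0,0,0]],[[0,0,0],[0,0,0]],[[0,0,0],[0,0,0]],[[0,0,0],[0,0,0]],[[0,0,0],[0,0,0]],[[0,0,0],[0,0,0]],[[0,0,0],[0,0,0]],[[0,0,0],[0,0,0]]], fingers=-1, grip_force=60)

```text
time: 4.03
eef_pos: [0.5409, 0.3288, 0.1714]
tcp_rot: [0.974, 0.228, 0.001, -0.0]
contact_force: [0.6, 1.4, 3.3]
opening: 0.152
finger_force: 61.1
```

Opening 0.152 is about 14 mm, so the fin is held. Now I'll tip it about its front bottom edge by 0.3 rad.

step_arm(increments=[[[-5.3,-2.6,3],[0.0167,-0.0336,0]],[[-5.4,-2.7,2],[0.0167,-0.0336,0]],[[-5.5,-2.7,1.7],[0.0167,-0.0336,0]],[[-5.5,-2.7,1.4],[0.0167,-0.0336,0]],[[-5.5,-2.7,1.2],[0.0167,-0.0336,0]],[[-5.5,-2.8,1],[0.0167,-0.0336,0]],[[-5.6,-2.8,0.8],[0.0167,-0.0336,0]],[[-5.6,-2.8,0.6],[0.0167,-0.0336,0]]])

```text
time: 4.7
eef_pos: [0.495, 0.3057, 0.1802]
tcp_rot: [0.963, 0.225, 0.145, -0.034]
contact_force: [0.4, 0.2, -2.6]
opening: 0.148
finger_force: 60.2
```

step_arm(increments=[[[0,0,0],[0,0,0]],[[0,0,0],[0,0,0]]])

```text
time: 4.87
eef_pos: [0.4948, 0.3057, 0.1803]
tcp_rot: [0.963, 0.225, 0.143, -0.034]
contact_force: [-0.3, -0.1, -3.6]
opening: 0.149
finger_force: 60.1
```

```bash
python3 - <<'E'
from h import *
t=grab("top","t3"); s=grab("side","s3")
f=lambda im,u,v,w,h,k:cv2.resize(im[v:v+h,u:u+w],None,fx=k,fy=k,interpolation=cv2.INTER_CUBIC)
cv2.imwrite("pics/tip.png",np.hstack([f(t,110,130,100,100,4),f(s,120,170,100,100,4)]))
E
```

```text
(no output)
```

View pics/tip.png

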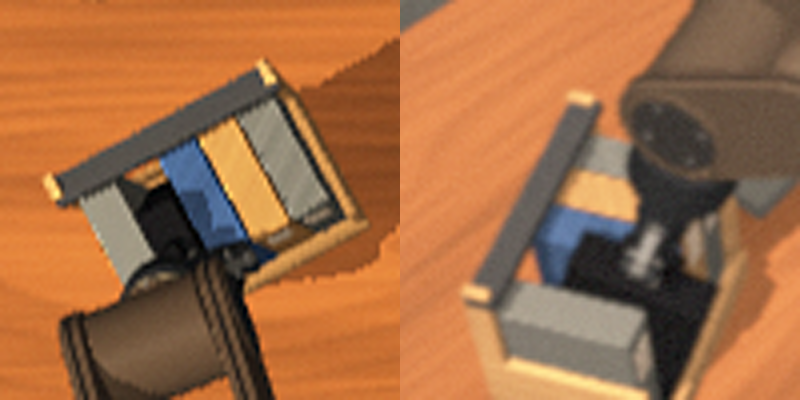

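The box is tipped clear of the rail, with the neighbours standing. I'll draw it along its own length.

step_arm(increments=[[[-3.2,-1.6,11.5],[0,0,0]],[[-3.2,-1.6,11.5],[0,0,0]],[[-4.8,-2.4,17],[0,0,0]],[[-6.4,-3.1,23],[0,0,0]],[[-6.4,-3.1,23],[0,0,0]],[[-6.4,-3.1,23],[0,0,0]],[[-6.4,-3.1,23],[0,0,0]],[[-6.4,-3.1,23],[0,0,0]]])

```text
time: 5.63
eef_pos: [0.4525, 0.2851, 0.3395]
tcp_rot: [0.963, 0.225, 0.146, -0.034]
contact_force: [-0.4, 0.6, -3.2]
opening: 0.151
finger_force: 60.1
```

step_arm(increments=[[[-6.4,-3.1,23],[0,0,0]],[[0,-5,15],[0,0,0]],[[0,-20,10],[0,0,0]],[[0,-35,0],[0,0,0]],[[0,-35,0],[0,0,0]],[[0,-35,0],[0,0,0]],[[0,0,0],[0,0,0]],[[0,0,0],[0,0,0]]])

```text
time: 6.3
eef_pos: [0.4468, 0.1504, 0.3864]
tcp_rot: [0.963, 0.223, 0.146, -0.034]
contact_force: [0.0, -0.0, -4.3]
opening: 0.151
finger_force: 60.2
```

```bash
python3 - <<'E'
from h import *
s=readout.get_state(); print(s['eef_pos'],s['contact_force'])
for n in("top","side"):
    grab(n,n+"4")
t=cv2.imread("/tmp/top4.png"); s=cv2.imread("/tmp/side4.png")
f=lambda im,u,v,w,h,k:cv2.resize(im[v:v+h,u:u+w],None,fx=k,fy=k,interpolation=cv2.INTER_CUBIC)
cv2.imwrite("pics/out.png",np.hstack([f(t,110,120,200,150,2),f(s,120,130,200,150,2)]))
E
```

```text
[0.44677041 0.15044985 0.38642198] [ 0.03997957 -0.01772635 -4.26787679]
```

View pics/out.png

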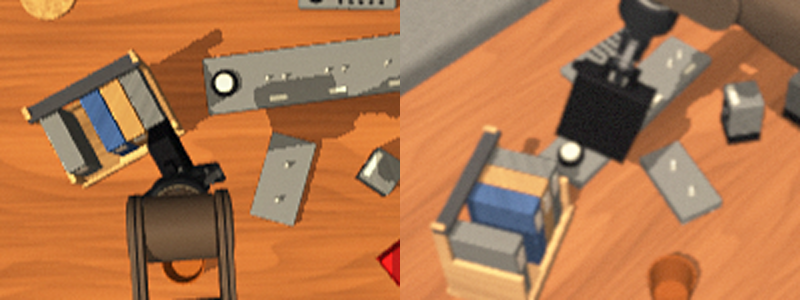

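step_arm(increments=[[[1,-20,0],[-0.0334,0.0672,0]],[[1,-20,0],[-0.0334,0.0672,0]],[[1,-20,0],[-0.0334,0.0672,0]],[[1,-20,0],[-0.0334,0.0672,0]],[[2,-20,-15],[0,0,-0.1]],[[2,-20,-15],[0,0,-0.1]],[[2,-20,-15],[0,0,-0.1]],[[1,-6,-15],[0,0,-0.1]]])

```text
time: 7.07
eef_pos: [0.4588, 0.0057, 0.3248]
tcp_rot: [1.0, 0.028, 0.001, 0.001]
contact_force: [-0.4, 0.5, -4.5]
opening: 0.147
finger_force: 60.3
```

step_arm(increments=[[[0,0,-15],[0,0,-0.1]],[[0,0,-15],[0,0,-0.1]],[[0,0,-15],[0,0,-0.1]],[[0,0,-15],[0,0,-0.058]],[[0,0,-15],[0,0,0]],[[0,0,0],[0,0,0]],[[0,0,0],[0,0,0]],[[0,0,0],[0,0,0]]])

```text
time: 7.73
eef_pos: [0.4587, 0.007, 0.2513]
tcp_rot: [0.989, -0.148, 0.001, -0.0]
contact_force: [-0.2, -0.9, -4.4]
opening: 0.155
finger_force: 60.1
```

```bash
python3 - <<'E'
from h import *
st=readout.get_state(); print(st['eef_pos'],st['tcp_rot'],st['contact_force'],st['qpos'])
for n in("top","side"): grab(n,n+"5")
t=cv2.imread("/tmp/top5.png"); s=cv2.imread("/tmp/side5.png")
f=lambda im,u,v,w,h,k:cv2.resize(im[v:v+h,u:u+w],None,fx=k,fy=k,interpolation=cv2.INTER_CUBIC)
cv2.imwrite("pics/st.png",np.hstack([f(t,200,150,100,110,4),f(s,210,140,100,110,4)]))
E
```

```text
[0.45868183 0.00700892 0.25133563] [ 9.89035817e-01 -1.47671635e-01  1.11334738e-03 -3.22027534e-05] [-0.21612536 -0.92279824 -4.35444437] [-2.06594618e-01 -2.27057587e-01  2.06554281e+00  2.01513872e-04
  1.30088829e+00  1.66057574e+00]
```

View pics/st.png

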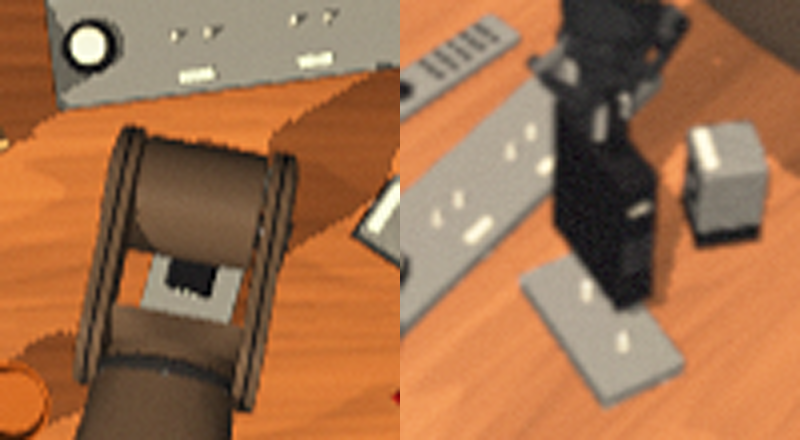

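The side crop shows the box upright above the stand, with its lower near corner at crop (628,308). I'll compare predicted corners with the black silhouette.

```bash
python3 - <<'E'
from h import *
s=cv2.imread("/tmp/side5.png"); st=readout.get_state(); p=st['eef_pos']; yaw=-.2965
X=np.array([np.cos(yaw),np.sin(yaw),0]);Y=np.array([-X[1],X[0],0]); b=p-1.3e-3*X; b[2]=p[2]-.159
K=[b+X*x+Y*y+[0,0,z] for x in(-.055,.055) for y in(-.017,.017) for z in(0,.15)]
k=proj("side",K); print(k.round(1))
m=(s.max(2)<75).astype(np.uint8); m[:,:240]=0;m[:160]=0;m[:,275:]=0
n,l,stt,ce=cv2.connectedComponentsWithStats(m); i=1+stt[1:,4].argmax(); m=(l==i).astype(np.uint8)
c=max(cv2.findContours(m,0,1)[0],key=cv2.contourArea); print(cv2.approxPolyDP(c,1.5,True)[:,0].tolist())
# subpixel silhouette residual along row edges
g=s.max(2).astype(float)
for v in(180,190,195,205,210): print(v,g[v,244:276].astype(int).tolist())
E
```

```text
[[272.9 214.1]
 [275.3 183.5]
 [264.  218.2]
 [265.6 187.6]
 [256.  191.8]
 [256.9 160.8]
 [247.3 195.6]
 [247.6 164.6]]
[[246, 160], [249, 163], [249, 196], [261, 213], [267, 216], [272, 213], [273, 193], [268, 195], [266, 192], [270, 189], [273, 190], [273, 183], [267, 176], [263, 164], [265, 162], [268, 163], [269, 160], [255, 160], [253, 162]]
180 [193, 231, 250, 242, 152, 51, 27, 20, 30, 31, 28, 25, 28, 27, 27, 35, 35, 41, 38, 37, 38, 40, 43, 43, 39, 36, 47, 81, 123, 149, 159, 166]
190 [131, 150, 183, 172, 101, 32, 27, 25, 27, 25, 28, 23, 29, 25, 25, 25, 30, 29, 28, 31, 29, 31, 30, 27, 34, 56, 82, 91, 75, 69, 113, 159]
195 [224, 223, 220, 191, 102, 25, 34, 28, 38, 37, 16, 28, 24, 30, 29, 27, 25, 29, 27, 31, 29, 28, 32, 32, 34, 30, 27, 24, 35, 66, 121, 158]
205 [232, 228, 219, 206, 199, 194, 183, 177, 179, 163, 128, 80, 34, 32, 27, 34, 27, 25, 23, 23, 33, 34, 49, 52, 49, 51, 41, 47, 64, 104, 141, 144]
210 [177, 177, 175, 177, 178, 180, 181, 178, 177, 177, 182, 207, 229, 206, 137, 69, 30, 25, 23, 28, 39, 29, 29, 30, 30, 28, 36, 40, 55, 105, 146, 153]
```

Prediction and silhouette agree within about 1 px. I'll lower the box onto the pegs.

step_arm(increments=[[[0,-2,-10],[0,0,0]],[[0,0,-12],[0,0,0]],[[0,0,-12],[0,0,0]],[[0,0,-12],[0,0,0]],[[0,0,-4],[0,0,0]],[[0,0,-4],[0,0,0]],[[0,0,-4],[0,0,0]],[[0,0,0],[0,0,0]]])

```text
time: 8.5
eef_pos: [0.4575, 0.0047, 0.1913]
tcp_rot: [0.989, -0.149, -0.001, -0.001]
contact_force: [-1.1, 1.0, -4.1]
opening: 0.15
finger_force: 60.2
```

step_arm(increments=[[[0,0,-3],[0,0,0]],[[0,0,-3],[0,0,0]],[[0,0,-2],[0,0,0]],[[0,0,-2],[0,0,0]],[[0,0,-1],[0,0,0]],[[0,0,0],[0,0,0]]])

```text
time: 9.0
eef_pos: [0.4576, 0.0053, 0.1821]
tcp_rot: [0.989, -0.149, -0.001, -0.001]
contact_force: [-4.1, 5.0, 4.1]
opening: 0.151
finger_force: 61.6
```

step_arm(increments=[[[0.5,0,-1],[0,0,0]],[[0.5,0,-1],[0,0,0]],[[0,0,0],[0,0,0]],[[0,0,0],[0,0,0]]])

```text
time: 9.33
eef_pos: [0.4589, 0.005, 0.1824]
tcp_rot: [0.989, -0.149, -0.001, -0.001]
contact_force: [-8.2, 5.0, 13.2]
opening: 0.151
finger_force: 62.8
```

step_arm(increments=[[[-0.5,0,1],[0,0,0]],[[0,0,0],[0,0,0]],[[0,0,0],[0,0,0]],[[0,0,0],[0,0,0]],[[0,0,0],[0,0,0]],[[0,0,0],[0,0,0]]], fingers=0.1)

```text
time: 9.83
eef_pos: [0.4584, 0.0041, 0.1798]
tcp_rot: [0.989, -0.149, 0.0, 0.0]
contact_force: [0.1, -0.2, -0.1]
opening: 0.553
finger_force: 0.0
```

step_arm(increments=[[[0,0,15],[0,0,0]],[[0,0,30],[0,0,0]],[[0,0,30],[0,0,0]],[[0,0,10],[0,0,0]],[[0,-40,0],[0,0,0]],[[0,-40,0],[0,0,0]],[[0,0,0],[0,0,0]],[[0,0,0],[0,0,0]]], fingers=1)

```text
time: 10.5
eef_pos: [0.4581, -0.0772, 0.2643]
tcp_rot: [0.989, -0.15, -0.0, -0.0]
contact_force: [-0.1, 0.3, -0.7]
opening: 0.999
finger_force: 0.0
```

```bash
python3 - <<'E'
from h import *
for n in("top","side"): grab(n,n+"6")
t=cv2.imread("/tmp/top6.png"); s=cv2.imread("/tmp/side6.png")
f=lambda im,u,v,w,h,k:cv2.resize(im[v:v+h,u:u+w],None,fx=k,fy=k,interpolation=cv2.INTER_CUBIC)
cv2.imwrite("pics/st2.png",np.hstack([f(t,215,140,190,150,2.1),f(s,215,120,190,150,2.1)]))
# seated prediction
yaw=-.298;X=np.array([np.cos(yaw),np.sin(yaw),0]);Y=np.array([-X[1],X[0],0]);b=np.array([.457,.005,.022])
for z in(0,.15):print(z,proj("side",[b+X*x+Y*y+[0,0,z] for x in(-.055,.055) for y in(-.017,.017)]).round(1).tolist())
m=(s.max(2)<75).astype(np.uint8); n,l,stt,ce=cv2.connectedComponentsWithStats(m)
i=l[215,258]; c=max(cv2.findContours((l==i).astype(np.uint8),0,1)[0],key=cv2.contourArea); print(cv2.approxPolyDP(c,1.5,True)[:,0].tolist())
E
```

```text
0 [[272.4, 226.8], [263.7, 230.8], [256.1, 204.7], [247.7, 208.4]]
0.15 [[274.6, 198.3], [265.3, 202.4], [257.0, 175.8], [248.0, 179.5]]
[[257, 178], [250, 181], [249, 210], [265, 230], [271, 227], [272, 208], [266, 208], [268, 205], [273, 205], [273, 200], [265, 186]]
```

View pics/st2.png

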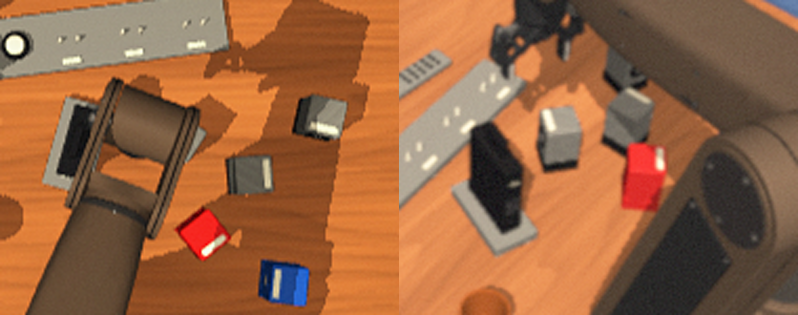

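The side view shows the media box upright on its stand, with its bottom corner at (265,230) against a predicted (264,231). I'll probe the fin top with shut fingers to confirm it is fully home (expected z = 0.207).

step_arm(increments=[[[0,40,0],[0,0,0]],[[0,41,0],[0,0,0]],[[0,0,-10],[0,0,0]],[[0,0,-10],[0,0,0]],[[0,0,-10],[0,0,0]],[[0,0,-10],[0,0,0]],[[0,0,-8],[0,0,0]],[[0,0,0],[0,0,0]]], fingers=-1)

```text
time: 11.27
eef_pos: [0.4569, 0.0048, 0.2141]
tcp_rot: [0.989, -0.149, -0.002, -0.0]
contact_force: [0.3, 0.5, -0.8]
opening: -0.002
finger_force: 0.0
```

step_arm(increments=[[[0,0,-3],[0,0,0]],[[0,0,-2],[0,0,0]],[[0,0,-2],[0,0,0]],[[0,0,-2],[0,0,0]],[[0,0,0],[0,0,0]]])

```text
time: 11.68
eef_pos: [0.4583, 0.0052, 0.2079]
tcp_rot: [0.989, -0.149, -0.0, -0.0]
contact_force: [0.1, 0.4, -0.3]
opening: -0.003
finger_force: 0.0
```

step_arm(increments=[[[0,0,-1],[0,0,0]],[[0,0,-1],[0,0,0]],[[0,0,-1],[0,0,0]],[[0,0,0],[0,0,0]]])

```text
time: 12.02
eef_pos: [0.4589, 0.0053, 0.2071]
tcp_rot: [0.989, -0.148, 0.001, 0.0]
contact_force: [-3.7, 0.5, 6.8]
opening: -0.0
finger_force: 3.5
```

Contact came at 0.207, so the box is fully home. I'll raise the arm, move aside and re-measure the speakers.

step_arm(increments=[[[0,0,20],[0,0,0]],[[0,0,35],[0,0,0]],[[0,0,35],[0,0,0]],[[0,35,0],[0,0,0]],[[0,35,0],[0,0,0]],[[0,35,0],[0,0,0]],[[0,0,0],[0,0,0]],[[0,0,0],[0,0,0]]], fingers=1)

```text
time: 12.68
eef_pos: [0.4581, 0.1117, 0.2951]
tcp_rot: [0.989, -0.147, 0.0, 0.0]
contact_force: [0.5, -0.5, 1.4]
opening: 1.0
finger_force: 0.0
```

```bash
cat > sp.py <<'E'
from h import *
import sys
def strips(tag):
    t=grab("top","t"+tag); 
    hsv=cv2.cvtColor(t,cv2.COLOR_BGR2HSV)
    m=((hsv[...,1]<75)&(hsv[...,2]>55)).astype(np.uint8); m[:,:205]=0; m[:150]=0; m[300:]=0; m[:,420:]=0
    cs,_=cv2.findContours(m,0,1)
    for c in cs:
        a=cv2.contourArea(c)
        if not 180<a<420: continue
        (x,y),wh,an=cv2.minAreaRect(c); M=cv2.moments(c)
        x,y,w,h=cv2.boundingRect(c); mm=np.zeros_like(m); cv2.drawContours(mm,[c],-1,1,-1)
        g=t.min(2).astype(float); th=(np.median(g[mm>0])+g[mm>0].max())/2
        ys,xs=np.nonzero((mm>0)&(g>th)); wt=g[ys,xs]-th; sc=np.array([(xs*wt).sum(),(ys*wt).sum()])/wt.sum()
        box=cv2.boxPoints(cv2.minAreaRect(c)); W=np.array([onz("top",*q,.1)[:2] for q in box]); s=onz("top",*sc,.1)[:2]
        cen=onz("top",M['m10']/M['m00'],M['m01']/M['m00'],.1)[:2]
        P=np.array([onz("top",u,v,.1)[:2] for u,v in zip(xs,ys)]); P=P-P.mean(0); ev,E=np.linalg.eigh(P.T@P); f=E[:,0]
        if f@(s-cen)<0:f=-f
        yaw=np.arctan2(-f[1],-f[0]); ed=W[1]-W[0]; ya=np.arctan2(ed[1],ed[0]); ya+=np.round((yaw-ya)/(np.pi/2))*np.pi/2
        print("area",a,"px",sc.round(1),"sides",np.linalg.norm(W[1]-W[0]).round(3),np.linalg.norm(W[2]-W[1]).round(3),"strip",s.round(4),"ctr",cen.round(4),"rectctr",W.mean(0).round(4),"yawstrip %.3f yawbox %.3f"%(yaw,ya),"c from strip",(s+.02*np.array([np.cos(ya),np.sin(ya)])).round(4))
if __name__=="__main__": strips(sys.argv[1])
E
python3 sp.py 7
```

```text
area 261.0 px [341.9 220.4] sides 0.058 0.056 strip [ 0.4069 -0.2938] ctr [ 0.3998 -0.2718] rectctr [ 0.3993 -0.2716] yawstrip 1.683 yawbox 1.619 c from strip [ 0.406  -0.2739]
area 296.5 px [294.  204.4] sides 0.062 0.06 strip [ 0.4644 -0.1369] ctr [ 0.46   -0.1581] rectctr [ 0.4595 -0.1578] yawstrip -2.186 yawbox -2.190 c from strip [ 0.4528 -0.1532]
area 340.5 px [368.8 200.6] sides 0.065 0.07 strip [ 0.47   -0.3861] ctr [ 0.4881 -0.3833] rectctr [ 0.4867 -0.3828] yawstrip -0.289 yawbox -0.262 c from strip [ 0.4893 -0.3913]
```

```bash
python3 - <<'E'
from h import *
t=cv2.imread("/tmp/t7.png"); s=grab("side","s7")
for n,im in(("top",t),("side",s)):
    g=im.min(2)
    for th in(165,190):
      k,l,st,ce=cv2.connectedComponentsWithStats((g>th).astype(np.uint8))
      for i in range(1,k):
        if st[i,4]>8 and 270<ce[i,0]<400 and 135<ce[i,1]<290: print(n,th,st[i],ce[i].round(1))
print(t.min(2)[190:220,284:318:2])
E
```

```text
top 165 [363 198  13   6  51] [368.9 200.6]
top 165 [292 201   4   7  19] [293.8 204.6]
top 165 [340 216   4  12  27] [341.9 220.3]
top 190 [363 199  13   5  36] [369.1 200.7]
top 190 [292 201   4   7  16] [294.  204.6]
top 190 [340 216   4  12  23] [341.8 220.6]
side 165 [284 175   6   8  26] [286.4 178.8]
side 190 [285 176   4   6  15] [286.5 178.9]
[[ 37  40  34  58  58  62  60  58  63  62  51  38  38  34  41  40  38]
 [ 37  37  36  64  60  60  62  62  58  53  40  42  40  38  41  38  42]
 [ 36  38  40  62  62  61  60  59  50  38  39  42  42  38  38  37  42]
 [ 42  39  36  61  61  61  59  50  39  38  39  36  38  39  40  38  40]
 [ 34  35  44  58  60  58  55  49  62  35  39  39  41  40  38  37  37]
 [ 33  32  60  56  55  55  45  67  76  59  37  39  38  39  37  40  41]
 [ 38  44  57  57  57  59  38 110 115  80  50  35  36  38  39  38  37]
 [ 33  54  53  55  57  50  67 148 153  78  73  39  37  38  38  37  39]
 [ 32  49  55  52  54  33  89 159 144  74  86  64  37  41  41  36  40]
 [ 34  54  56  55  52  36 115 157 102  72  81  79  57  39  37  41  40]
 [ 37  57  56  52  67  92 148 160  7
[... 684 characters left out ...]
 47  53  81 129 130  80  79  76  80  75  74  32  36  34  36]
 [ 58  56  56  45  52 103 136  81  79  80  80  81  51  36  46  36  36]
 [ 54  55  53  50  37  58 108  84  80  78  80  81  31  43  52  33  33]
 [ 56  53  52  53  52  43  65  67  80  77  82  75  40  51  48  29  32]
 [ 53  53  52  50  51  43  50  64  77  74  84  46  49  49  51  31  31]
 [ 54  53  48  51  52  49  37  55  68  79  79  39  51  49  47  28  29]
 [ 54  55  53  54  49  54  53  43  56  63  68  49  53  51  55  47  33]
 [ 53  57  54  53  57  56  60  56  39  39  54  54  51  53  51  55  32]
 [ 55  56  52  53  52  52  51  54  40  44  49  53  51  50  51  50  35]
 [ 44  51  51  55  51  55  51  54  53  52  55  49  53  50  52  56  33]]
```

The speaker centres are A≈(0.461,-0.159), C≈(0.402,-0.273) and B≈(0.489,-0.392). A goes to seat 3, gripped on its front and back faces (tool yaw -0.62).

step_arm(increments=[[[0,-38,0],[0,0,-0.046]],[[0,-39,0],[0,0,-0.046]],[[0,-39,0],[0,0,-0.046]],[[1,-39,0],[0,0,-0.046]],[[1,-39,0],[0,0,-0.046]],[[1,-39,0],[0,0,-0.047]],[[0,-38,0],[0,0,-0.047]],[[0,0,-30],[0,0,0]]])

```text
time: 13.45
eef_pos: [0.4633, -0.1696, 0.2712]
tcp_rot: [0.95, -0.311, 0.007, 0.003]
contact_force: [1.5, 0.2, 1.2]
opening: 1.001
finger_force: 0.0
```

step_arm(increments=[[[0,0,-35],[0,0,0]],[[0,0,-35],[0,0,0]],[[0,0,-30],[0,0,0]],[[0,0,-20],[0,0,0]],[[0,0,0],[0,0,0]],[[0,0,0],[0,0,0]]])

```text
time: 13.95
eef_pos: [0.4603, -0.1614, 0.1442]
tcp_rot: [0.952, -0.307, -0.001, -0.0]
contact_force: [-0.3, -0.8, 0.1]
opening: 1.0
finger_force: 0.0
```

```bash
python3 - <<'E'
from h import *
st=readout.get_state(); print(st['eef_pos'],st['tcp_rot'])
for n in("top","side"): grab(n,n+"8")
t=cv2.imread("/tmp/top8.png"); s=cv2.imread("/tmp/side8.png")
f=lambda im,u,v,w,h,k:cv2.resize(im[v:v+h,u:u+w],None,fx=k,fy=k,interpolation=cv2.INTER_CUBIC)
cv2.imwrite("pics/A.png",np.hstack([f(t,270,170,100,100,4),f(s,250,130,100,100,4)]))
E
```

```text
[ 0.4602568  -0.16136449  0.14417933] [ 9.51694828e-01 -3.07042440e-01 -1.35641655e-03 -2.35450361e-04]
```

View pics/A.png

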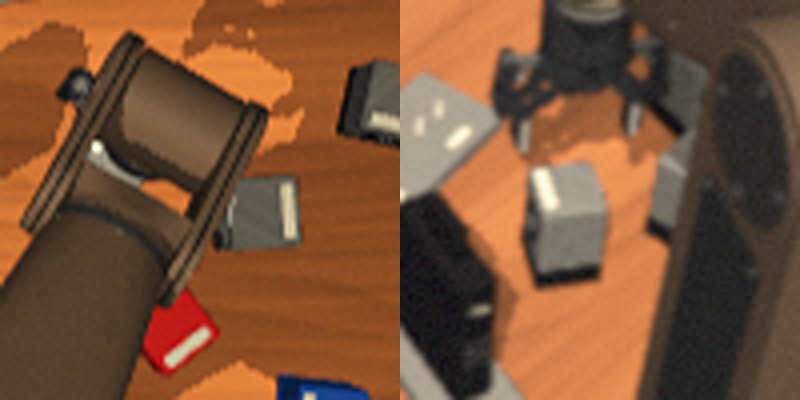

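The fingers straddle A (side crop 565,220). I'll descend and grip.

step_arm(increments=[[[0,2,-20],[0,0,0]],[[0,0,-20],[0,0,0]],[[0,0,-20],[0,0,0]],[[0,0,-20],[0,0,0]],[[0,0,-12],[0,0,0]],[[0,0,0],[0,0,0]]])

```text
time: 14.55
eef_pos: [0.461, -0.1587, 0.0525]
tcp_rot: [0.952, -0.306, -0.001, -0.0]
contact_force: [-0.2, 1.0, 0.1]
opening: 0.995
finger_force: 0.0
```

step_arm(increments=[[[0,0,0],[0,0,0]],[[0,0,0],[0,0,0]],[[0,0,0],[0,0,0]],[[0,0,0],[0,0,0]],[[0,0,0],[0,0,0]],[[0,0,0],[0,0,0]]], fingers=-1, grip_force=20)

```text
time: 15.05
eef_pos: [0.463, -0.1598, 0.0554]
tcp_rot: [0.952, -0.306, 0.002, 0.001]
contact_force: [-1.2, -0.7, 6.1]
opening: 0.702
finger_force: 30.5
```

Opening 0.702 is 60 mm. I'll re-grip at 90° to centre it in the other direction too.

step_arm(increments=[[[0,0,0],[0,0,0]],[[0,0,0],[0,0,0]],[[0,0,0],[0,0,0]],[[0,0,25],[0,0,0]],[[0,0,30],[0,0,0]],[[0,0,25],[0,0,0]],[[0,0,0],[0,0,0.12]],[[0,0,0],[0,0,0.12]]], fingers=1)

```text
time: 15.72
eef_pos: [0.4625, -0.1593, 0.1352]
tcp_rot: [0.982, -0.187, 0.002, 0.001]
contact_force: [-0.5, -0.1, -0.4]
opening: 1.001
finger_force: 0.0
```

step_arm(increments=[[[0,0,0],[0,0,0.12]],[[0,0,0],[0,0,0.12]],[[0,0,0],[0,0,0.12]],[[0,0,0],[0,0,0.12]],[[0,0,0],[0,0,0.12]],[[0,0,0],[0,0,0.12]],[[0,0,0],[0,0,0.12]],[[0,0,0],[0,0,0.12]]])

```text
time: 16.38
eef_pos: [0.461, -0.1584, 0.1326]
tcp_rot: [0.958, 0.288, -0.0, -0.0]
contact_force: [0.2, 0.6, -0.6]
opening: 1.002
finger_force: 0.0
```

step_arm(increments=[[[0,0,0],[0,0,0.12]],[[0,0,0],[0,0,0.12]],[[0,0,0],[0,0,0.12]],[[0,0,0],[0,0,0]],[[0,0,-25],[0,0,0]],[[0,0,-30],[0,0,0]],[[0,0,-25],[0,0,0]],[[0,0,0],[0,0,0]]])

```text
time: 17.05
eef_pos: [0.4573, -0.1563, 0.0478]
tcp_rot: [0.893, 0.451, -0.003, -0.005]
contact_force: [-1.1, 0.3, -0.9]
opening: 1.0
finger_force: 0.0
```

step_arm(increments=[[[0,0,0],[0,0,0]],[[0,0,0],[0,0,0]],[[0,0,0],[0,0,0]],[[0,0,0],[0,0,0]],[[0,0,0],[0,0,0]],[[0,0,0],[0,0,0]]], fingers=-1, grip_force=50)

```text
time: 17.55
eef_pos: [0.4624, -0.1593, 0.0547]
tcp_rot: [0.892, 0.452, 0.001, 0.001]
contact_force: [-0.4, 1.0, 4.5]
opening: 0.694
finger_force: 55.1
```

Centred and held (yaw 0.9375). I'll lift it, move around the media box and rotate by 2.302 to seat 3.

step_arm(increments=[[[0,0,30],[0,0,0]],[[0,0,40],[0,0,0]],[[0,0,40],[0,0,0]],[[24,8,10],[0,0,0.115]],[[24,8,0],[0,0,0.115]],[[24,8,0],[0,0,0.115]],[[24,8,0],[0,0,0.115]],[[24,8,0],[0,0,0.115]]])

```text
time: 18.22
eef_pos: [0.5816, -0.1179, 0.1721]
tcp_rot: [0.725, 0.688, -0.0, -0.001]
contact_force: [-0.6, 0.2, -3.6]
opening: 0.699
finger_force: 56.9
```

step_arm(increments=[[[24,8,0],[0,0,0.115]],[[24,8,0],[0,0,0.115]],[[24,8,0],[0,0,0.115]],[[0,14,0],[0,0,0.115]],[[0,14,0],[0,0,0.115]],[[0,14,0],[0,0,0.115]],[[-1,14,0],[0,0,0.115]],[[-1,14,0],[0,0,0.115]]])

```text
time: 18.88
eef_pos: [0.6504, -0.0239, 0.1714]
tcp_rot: [0.344, 0.939, -0.0, -0.001]
contact_force: [0.9, 0.3, -3.4]
opening: 0.695
finger_force: 57.2
```

step_arm(increments=[[[-2,14,0],[0,0,0.115]],[[-2,14,0],[0,0,0.115]],[[-2,14,0],[0,0,0.115]],[[0,0,0],[0,0,0.115]],[[0,0,0],[0,0,0.115]],[[0,0,0],[0,0,0.115]],[[0,0,0],[0,0,0.117]],[[0,0,0],[0,0,0]]])

```text
time: 19.55
eef_pos: [0.6444, 0.0175, 0.1717]
tcp_rot: [-0.05, 0.999, 0.0, -0.001]
contact_force: [-0.5, -0.3, -3.4]
opening: 0.696
finger_force: 57.3
```

```bash
cat > st.py <<'E'
from h import *
st=readout.get_state(); q=st['tcp_rot']; print(st['time'],st['eef_pos'].round(4),'phi',round(2*np.arctan2(q[1],q[0]),4),q[2:].round(4),st['contact_force'].round(1),st['qpos'].round(2),st['opening'])
E
python3 st.py
```

```text
19.55 [0.6444 0.0175 0.1717] phi 3.2418 [ 0.0002 -0.0012] [-0.5 -0.3 -3.4] [-0.13  0.27  1.7  -0.    1.17 -1.8 ] 0.6960071037257427
```

step_arm(increments=[[[2,-1,-25],[0,0,0]],[[0,0,-25],[0,0,0]],[[0,0,-20],[0,0,0]],[[0,0,-8],[0,0,0]],[[0,0,-5],[0,0,0]],[[0,0,-4],[0,0,0]],[[0,0,0],[0,0,0]],[[0,0,0],[0,0,0]]])

```text
time: 20.22
eef_pos: [0.6471, 0.0163, 0.0867]
tcp_rot: [-0.049, 0.999, -0.0, -0.001]
contact_force: [-2.1, 0.2, -4.1]
opening: 0.695
finger_force: 57.3
```

```bash
python3 st.py
```

```text
20.2167 [0.6471 0.0163 0.0867] phi 3.2395 [-0.     -0.0005] [-2.1  0.2 -4.1] [-0.13  0.37  1.75 -0.    1.02 -1.8 ] 0.6948206553841209
```

step_arm(increments=[[[0,0,-3],[0,0,0]],[[0,0,-3],[0,0,0]],[[0,0,-3],[0,0,0]],[[0,0,-2],[0,0,0]],[[0,0,-2],[0,0,0]],[[0,0,-1],[0,0,0]],[[0,0,0],[0,0,0]],[[0,0,0],[0,0,0]]])

```text
time: 20.88
eef_pos: [0.6463, 0.0174, 0.075]
tcp_rot: [-0.049, 0.999, 0.001, -0.002]
contact_force: [-11.8, 2.3, 9.8]
opening: 0.7
finger_force: 58.3
```

Home at z = 0.075. I'll release, rise and re-measure the rest.

step_arm(increments=[[[-1,0,0.5],[0,0,0]],[[0,0,0],[0,0,0]],[[0,0,0],[0,0,0]],[[0,0,0],[0,0,0]],[[0,0,25],[0,0,0]],[[0,0,40],[0,0,0]],[[0,0,40],[0,0,0]],[[0,0,40],[0,0,0]]], fingers=1)

```text
time: 21.55
eef_pos: [0.6464, 0.0162, 0.2189]
tcp_rot: [-0.049, 0.999, -0.0, 0.0]
contact_force: [0.9, -1.0, 0.2]
opening: 1.001
finger_force: 0.0
```

step_arm(increments=[[[0,0,20],[0,0,-0.115]],[[-20,20,0],[0,0,-0.115]],[[-20,20,0],[0,0,-0.115]],[[-20,20,0],[0,0,-0.115]],[[0,0,0],[0,0,-0.115]],[[0,0,0],[0,0,-0.115]],[[0,0,0],[0,0,-0.115]],[[0,0,0],[0,0,-0.115]]])

```text
time: 22.22
eef_pos: [0.5867, 0.0765, 0.2379]
tcp_rot: [0.402, 0.916, 0.0, 0.001]
contact_force: [-0.1, 0.7, -0.2]
opening: 0.994
finger_force: 0.0
```

```bash
python3 st.py; python3 sp.py 9; python3 - <<'E'
from h import *
t=cv2.imread("/tmp/t9.png"); s=grab("side","s9")
for n,im in(("top",t),("side",s)):
    g=im.min(2)
    k,l,st,ce=cv2.connectedComponentsWithStats((g>180).astype(np.uint8))
    for i in range(1,k):
        if st[i,4]>8 and 200<ce[i,0]<400 and 135<ce[i,1]<290: print(n,st[i],ce[i].round(1))
f=lambda im,u,v,w,h,k:cv2.resize(im[v:v+h,u:u+w],None,fx=k,fy=k,interpolation=cv2.INTER_CUBIC)
cv2.imwrite("pics/n9.png",np.hstack([f(t,215,135,200,150,2),f(s,190,110,200,150,2)]))
E
```

```text
22.2167 [0.5867 0.0765 0.2379] phi 2.3144 [0.0003 0.0008] [-0.1  0.7 -0.2] [-0.04  0.1   1.78 -0.    1.26 -0.79] 0.9941620477644202
area 261.0 px [341.8 222.6] sides 0.058 0.055 strip [ 0.3997 -0.2931] ctr [ 0.3999 -0.2716] rectctr [ 0.3998 -0.2716] yawstrip 1.615 yawbox 1.619 c from strip [ 0.3987 -0.2731]
area 339.5 px [368.8 200.6] sides 0.065 0.07 strip [ 0.47   -0.3861] ctr [ 0.4882 -0.3834] rectctr [ 0.4867 -0.3828] yawstrip -0.289 yawbox -0.262 c from strip [ 0.4893 -0.3913]
top [244 154  11   5  35] [249.1 155.9]
top [304 160   4   3   9] [305.7 161.1]
top [275 163   8   4  21] [278.4 164.6]
top [245 167   8   4  20] [248.7 168.4]
top [363 198  13   6  42] [368.9 200.7]
side [218 171  10   9  40] [222.2 174.6]
side [245 177   6   6  19] [247.1 179.7]
side [226 194   7   7  25] [229.2 196.9]
side [201 201   9   9  56] [204.7 205. ]
```

View pics/n9.png

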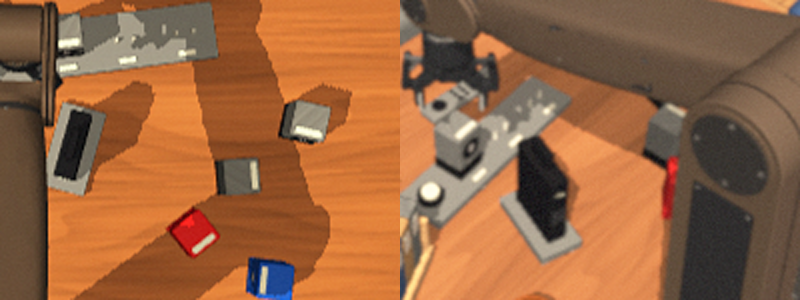

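A sits on seat 3 with its driver facing the white bar. I'll go to C at (0.399,-0.2725), yaw 1.617: first grip on front and back (tool yaw 3.19), then on the sides (1.62).

step_arm(increments=[[[-18,-35,10],[0,0,0.11]],[[-19,-35,10],[0,0,0.11]],[[-19,-35,0],[0,0,0.11]],[[-19,-35,0],[0,0,0.11]],[[-19,-35,0],[0,0,0.11]],[[-19,-35,0],[0,0,0.11]],[[-19,-35,0],[0,0,0.11]],[[-19,-35,0],[0,0,0.106]]])

```text
time: 22.98
eef_pos: [0.438, -0.1993, 0.258]
tcp_rot: [-0.022, 1.0, -0.001, 0.001]
contact_force: [0.4, -0.2, 0.2]
opening: 1.0
finger_force: 0.0
```

step_arm(increments=[[[-19,-35,0],[0,0,0]],[[-18,-34,0],[0,0,0]],[[0,0,-40],[0,0,0]],[[0,0,-40],[0,0,0]],[[0,0,-30],[0,0,0]],[[0,0,0],[0,0,0]],[[0,0,0],[0,0,0]],[[0,0,0],[0,0,0]]])

```text
time: 23.65
eef_pos: [0.403, -0.2678, 0.1497]
tcp_rot: [-0.018, 1.0, -0.001, 0.001]
contact_force: [0.5, 0.1, 0.2]
opening: 1.001
finger_force: 0.0
```

```bash
python3 st.py
```

```text
23.65 [ 0.403  -0.2678  0.1497] phi 3.1782 [-0.0013  0.0012] [0.5 0.1 0.2] [-0.8  -0.06  2.11 -0.    1.09 -2.4 ] 1.0007181614280345
```

Adjust (-4,-5), yaw +0.01, descend, close.

step_arm(increments=[[[-4,-5,0],[0,0,0.01]],[[0,0,-20],[0,0,0]],[[0,0,-25],[0,0,0]],[[0,0,-25],[0,0,0]],[[0,0,-25],[0,0,0]],[[0,0,0],[0,0,0]],[[0,0,0],[0,0,0]]])

```text
time: 24.23
eef_pos: [0.3982, -0.2722, 0.0534]
tcp_rot: [-0.023, 1.0, -0.0, 0.0]
contact_force: [0.5, -0.2, 1.1]
opening: 1.0
finger_force: 0.0
```

step_arm(increments=[[[0,0,0],[0,0,0]],[[0,0,0],[0,0,0]],[[0,0,0],[0,0,0]],[[0,0,0],[0,0,0]],[[0,0,0],[0,0,0]],[[0,0,0],[0,0,0]]], fingers=-1, grip_force=20)

```text
time: 24.73
eef_pos: [0.3993, -0.2731, 0.0552]
tcp_rot: [-0.023, 1.0, -0.001, 0.002]
contact_force: [-0.5, 1.4, 7.1]
opening: 0.696
finger_force: 23.3
```

step_arm(increments=[[[0,0,0],[0,0,0]],[[0,0,0],[0,0,0]],[[0,0,0],[0,0,0]],[[0,0,25],[0,0,0]],[[0,0,30],[0,0,0]],[[0,0,25],[0,0,0]],[[0,0,0],[0,0,-0.12]],[[0,0,0],[0,0,-0.12]]], fingers=1)

```text
time: 25.4
eef_pos: [0.3988, -0.2728, 0.1348]
tcp_rot: [0.1, 0.995, -0.002, 0.002]
contact_force: [-0.3, -0.2, -1.1]
opening: 1.001
finger_force: 0.0
```

step_arm(increments=[[[0,0,0],[0,0,-0.12]],[[0,0,0],[0,0,-0.12]],[[0,0,0],[0,0,-0.12]],[[0,0,0],[0,0,-0.12]],[[0,0,0],[0,0,-0.12]],[[0,0,0],[0,0,-0.12]],[[0,0,0],[0,0,-0.12]],[[0,0,0],[0,0,-0.12]]])

```text
time: 26.07
eef_pos: [0.3976, -0.2716, 0.1322]
tcp_rot: [0.548, 0.836, 0.0, -0.0]
contact_force: [0.2, 0.5, -0.2]
opening: 1.0
finger_force: 0.0
```

step_arm(increments=[[[0,0,0],[0,0,-0.12]],[[0,0,0],[0,0,-0.12]],[[0,0,0],[0,0,-0.12]],[[0,0,0],[0,0,0]],[[0,0,-25],[0,0,0]],[[0,0,-30],[0,0,0]],[[0,0,-25],[0,0,0]],[[0,0,0],[0,0,0]]])

```text
time: 26.73
eef_pos: [0.3946, -0.2685, 0.0474]
tcp_rot: [0.686, 0.728, 0.0, -0.006]
contact_force: [-0.6, 0.6, -0.7]
opening: 0.996
finger_force: 0.0
```

step_arm(increments=[[[0,0,0],[0,0,0]],[[0,0,0],[0,0,0]],[[0,0,0],[0,0,0]],[[0,0,0],[0,0,0]],[[0,0,0],[0,0,0]],[[0,0,0],[0,0,0]]], fingers=-1, grip_force=50)

```text
time: 27.23
eef_pos: [0.3988, -0.2728, 0.0542]
tcp_rot: [0.687, 0.727, -0.0, 0.002]
contact_force: [-1.8, 0.5, 4.9]
opening: 0.697
finger_force: 54.9
```

```bash
python3 st.py
```

```text
27.2333 [ 0.3988 -0.2728  0.0542] phi 1.627 [-0.0001  0.0017] [-1.8  0.5  4.9] [-0.81  0.09  2.16 -0.    0.88 -0.87] 0.6966340655203258
```

step_arm(increments=[[[0,0,30],[0,0,0]],[[0,0,40],[0,0,0]],[[0,0,40],[0,0,0]],[[25,18,10],[0,0,-0.109]],[[25,18,0],[0,0,-0.109]],[[25,18,0],[0,0,-0.109]],[[25,18,0],[0,0,-0.109]],[[25,18,0],[0,0,-0.109]]])

```text
time: 27.9
eef_pos: [0.5232, -0.1803, 0.172]
tcp_rot: [0.859, 0.513, -0.0, -0.001]
contact_force: [-0.4, -0.2, -4.2]
opening: 0.696
finger_force: 56.3
```

step_arm(increments=[[[25,18,0],[0,0,-0.109]],[[25,18,0],[0,0,-0.109]],[[25,18,0],[0,0,-0.109]],[[25,18,0],[0,0,-0.109]],[[25,18,0],[0,0,-0.109]],[[7,5,0],[0,0,-0.109]],[[0,0,0],[0,0,-0.11]],[[0,0,0],[0,0,-0.11]]])

```text
time: 28.57
eef_pos: [0.6546, -0.0855, 0.171]
tcp_rot: [0.995, 0.102, -0.001, -0.001]
contact_force: [0.1, 0.2, -3.5]
opening: 0.695
finger_force: 56.3
```

step_arm(increments=[[[0,0,0],[0,0,-0.11]],[[0,0,0],[0,0,0]],[[0,0,-20],[0,0,0]],[[0,0,-20],[0,0,0]],[[0,0,0],[0,0,0]],[[0,0,0],[0,0,0]]])

```text
time: 29.07
eef_pos: [0.6531, -0.0863, 0.1303]
tcp_rot: [0.999, 0.05, -0.002, -0.001]
contact_force: [0.5, 0.2, -3.0]
opening: 0.697
finger_force: 56.2
```

```bash
python3 st.py
```

```text
29.0667 [ 0.6531 -0.0863  0.1303] phi 0.0995 [-0.0025 -0.0009] [ 0.5  0.2 -3. ] [-0.29  0.35  1.69  0.    1.11  1.19] 0.696967281306514
```

step_arm(increments=[[[3,-1,-15],[0,0,0]],[[0,0,-15],[0,0,0]],[[0,0,-7],[0,0,0]],[[0,0,-3],[0,0,0]],[[0,0,-3],[0,0,0]],[[0,0,0],[0,0,0]]])

```text
time: 29.57
eef_pos: [0.6575, -0.0877, 0.0888]
tcp_rot: [0.999, 0.049, -0.001, -0.0]
contact_force: [-0.3, -0.2, -2.8]
opening: 0.699
finger_force: 56.5
```

```bash
python3 st.py
```

```text
29.5667 [ 0.6575 -0.0877  0.0888] phi 0.0979 [-0.0005 -0.0002] [-0.3 -0.2 -2.8] [-0.29  0.4   1.7  -0.    1.04  1.19] 0.698934715501916
```

step_arm(increments=[[[-1.5,0,-3],[0,0,0]],[[0,0,-3],[0,0,0]],[[0,0,-3],[0,0,0]],[[0,0,-3],[0,0,0]],[[0,0,-2],[0,0,0]],[[0,0,-1],[0,0,0]],[[0,0,0],[0,0,0]],[[0,0,0],[0,0,0]]])

```text
time: 30.23
eef_pos: [0.6563, -0.0877, 0.0745]
tcp_rot: [0.999, 0.049, -0.0, -0.0]
contact_force: [-0.5, 0.5, -2.5]
opening: 0.701
finger_force: 56.4
```

step_arm(increments=[[[0,0,-1],[0,0,0]],[[0,0,-1],[0,0,0]],[[0,0,0],[0,0,0]],[[0,0,0],[0,0,0]]])

```text
time: 30.57
eef_pos: [0.6564, -0.0877, 0.0744]
tcp_rot: [0.999, 0.049, -0.0, -0.0]
contact_force: [-5.2, 1.0, 4.8]
opening: 0.69
finger_force: 57.2
```

Home. I'll release, rise, and rotate slightly towards B's yaw while re-measuring B.

step_arm(increments=[[[0,0,1],[0,0,0]],[[0,0,0],[0,0,0]],[[0,0,0],[0,0,0]],[[0,0,0],[0,0,0]],[[0,0,25],[0,0,0]],[[0,0,40],[0,0,0]],[[0,0,40],[0,0,0]],[[0,0,20],[0,0,0]]], fingers=1)

```text
time: 31.23
eef_pos: [0.6586, -0.0884, 0.2045]
tcp_rot: [0.999, 0.049, 0.004, 0.001]
contact_force: [1.7, -0.3, 1.8]
opening: 1.001
finger_force: 0.0
```

```bash
python3 st.py; python3 sp.py 10; python3 - <<'E'
from h import *
t=cv2.imread("/tmp/t10.png")
g=t.min(2); k,l,st,ce=cv2.connectedComponentsWithStats((g>180).astype(np.uint8))
for i in range(1,k):
    if st[i,4]>8 and 330<ce[i,0]<400 and 135<ce[i,1]<260: print(st[i],ce[i].round(1))
print(g[180:212,352:390:2])
E
```

```text
31.2333 [ 0.6586 -0.0884  0.2045] phi 0.0977 [0.0039 0.0013] [ 1.7 -0.3  1.8] [-0.29  0.28  1.63  0.    1.22  1.19] 1.0009942795932625
area 274.0 px [371.2 201.2] sides 0.064 0.058 strip [ 0.4679 -0.3941] ctr [ 0.4874 -0.3898] rectctr [ 0.4849 -0.3889] yawstrip -0.309 yawbox -0.262 c from strip [ 0.4872 -0.3993]
area 338.5 px [307.9 160.6] sides 0.091 0.054 strip [ 0.6098 -0.1883] ctr [ 0.6202 -0.1953] rectctr [ 0.6184 -0.194 ] yawstrip 0.931 yawbox 1.544 c from strip [ 0.6103 -0.1683]
[368 199   8   5  26] [371.3 201.3]
[[ 36  38  40  40  41  37  43  37  38  42  38  38  38  40  41  37  36  40
   39]
 [ 40  37  37  39  40  41  39  41  38  41  40  40  38  42  39  42  38  39
   39]
 [ 40  38  43  40  40  42  41  39  35  39  40  39  40  35  41  39  39  40
   40]
 [ 44  42  44  36  41  42  41  38  40  41  39  41  42  41  44  40  41  36
   39]
 [ 41  40  37  40  41  38  41  31  38  41  43  39  41  43  41  41  42  39
   36]
 [ 38  42  41  40  36  39  61  57  42  29  36  40  39  42  38  34  38  33
   40]
 [ 39  41  41  31  42  34  79  75 102  85  52  32  40  40  42  38  36  36
   37]
 [ 44 
[... 1319 characters left out ...]
  57 108 148 191 202 140  36  58  60  58  62
   58]
 [ 35  31  27  24  16   5  27  33  62  98 105 148 132  37  59  62  57  60
   57]
 [ 33  36  32  35  26  26  18  23  16  28  64 130  92  35  57  56  57  58
   53]
 [ 35  33  34  34  38  36  28  28  25  11  37  89  30  35  55  53  52  53
   51]
 [ 31  34  38  38  38  37  37  37  32  28  38  32  34  31  52  53  51  47
   51]
 [ 33  35  37  36  33  35  36  34  35  32  34  32  29  33  52  51  53  50
   53]
 [ 38  33  38  38  35  34  32  35  34  33  32  33  30  31  55  52  53  53
   54]
 [ 36  33  35  33  36  34  32  35  33  35  32  33  33  34  50  52  55  54
   54]
 [ 31  33  33  35  30  30  36  31  31  32  37  33  34  36  53  53  53  54
   55]]
```

step_arm(increments=[[[-17,-30,0],[0,0,0.12]],[[-17,-30,0],[0,0,0.12]],[[-17,-30,0],[0,0,0.12]],[[-17,-30,0],[0,0,0.12]],[[-17,-30,0],[0,0,0.12]],[[-17,-30,0],[0,0,0.12]],[[-17,-30,0],[0,0,0.12]],[[-17,-30,0],[0,0,0.12]]])

```text
time: 31.95
eef_pos: [0.5193, -0.3291, 0.1982]
tcp_rot: [0.862, 0.507, 0.0, 0.0]
contact_force: [0.9, -0.5, -0.5]
opening: 0.999
finger_force: 0.0
```

step_arm(increments=[[[-17,-31,0],[0,0,0.12]],[[-17,-32,0],[0,0,0.12]],[[0,0,-30],[0,0,0]],[[0,0,-25],[0,0,0]],[[0,0,0],[0,0,0]],[[0,0,0],[0,0,0]],[[0,0,0],[0,0,0]]])

```text
time: 32.53
eef_pos: [0.487, -0.391, 0.1446]
tcp_rot: [0.797, 0.604, 0.0, 0.001]
contact_force: [-0.0, -0.5, 0.6]
opening: 1.004
finger_force: 0.0
```

```bash
python3 st.py; python3 - <<'E'
from h import *
t=grab("top","t11"); s=grab("side","s11"); g=t.min(2)
k,l,st,ce=cv2.connectedComponentsWithStats((g>170).astype(np.uint8))
for i in range(1,k):
    if st[i,4]>5 and 330<ce[i,0]<400 and 135<ce[i,1]<260: print(st[i],ce[i].round(1),onz("top",*ce[i],.1))
E
```

```text
32.5333 [ 0.487  -0.391   0.1446] phi 1.2982 [0.0001 0.0007] [-0.  -0.5  0.6] [-0.84  0.26  1.78  0.    1.11 -0.57] 1.0035442128638141
```

Aligned within 2 mm. I'll run the same two-way grip.

step_arm(increments=[[[2,-1,0],[0,0,0]],[[0,0,-20],[0,0,0]],[[0,0,-25],[0,0,0]],[[0,0,-25],[0,0,0]],[[0,0,-20],[0,0,0]],[[0,0,0],[0,0,0]],[[0,0,0],[0,0,0]]])

```text
time: 33.22
eef_pos: [0.4884, -0.3913, 0.0534]
tcp_rot: [0.797, 0.604, -0.0, -0.001]
contact_force: [-0.7, -0.4, 0.9]
opening: 1.0
finger_force: 0.0
```

step_arm(increments=[[[0,0,0],[0,0,0]],[[0,0,0],[0,0,0]],[[0,0,0],[0,0,0]],[[0,0,0],[0,0,0]],[[0,0,0],[0,0,0]],[[0,0,0],[0,0,0]]], fingers=-1, grip_force=20)

```text
time: 33.72
eef_pos: [0.4894, -0.393, 0.0562]
tcp_rot: [0.797, 0.604, 0.0, 0.002]
contact_force: [0.3, 0.3, 6.7]
opening: 0.7
finger_force: 23.4
```

step_arm(increments=[[[0,0,0],[0,0,0]],[[0,0,0],[0,0,0]],[[0,0,0],[0,0,0]],[[0,0,25],[0,0,0]],[[0,0,30],[0,0,0]],[[0,0,25],[0,0,0]],[[0,0,0],[0,0,-0.12]],[[0,0,0],[0,0,-0.12]]], fingers=1)

```text
time: 34.38
eef_pos: [0.4894, -0.3928, 0.1362]
tcp_rot: [0.865, 0.502, 0.001, 0.002]
contact_force: [-0.0, -0.6, -0.1]
opening: 1.003
finger_force: 0.0
```

step_arm(increments=[[[0,0,0],[0,0,-0.12]],[[0,0,0],[0,0,-0.12]],[[0,0,0],[0,0,-0.12]],[[0,0,0],[0,0,-0.12]],[[0,0,0],[0,0,-0.12]],[[0,0,0],[0,0,-0.12]],[[0,0,0],[0,0,-0.12]],[[0,0,0],[0,0,-0.12]]])

```text
time: 35.05
eef_pos: [0.4882, -0.3915, 0.133]
tcp_rot: [0.999, 0.046, -0.0, -0.0]
contact_force: [0.2, -0.3, -0.4]
opening: 1.005
finger_force: 0.0
```

step_arm(increments=[[[0,0,0],[0,0,-0.12]],[[0,0,0],[0,0,-0.12]],[[0,0,0],[0,0,-0.12]],[[0,0,0],[0,0,0]],[[0,0,-25],[0,0,0]],[[0,0,-30],[0,0,0]],[[0,0,-25],[0,0,0]],[[0,0,0],[0,0,0]]])

```text
time: 35.72
eef_pos: [0.4851, -0.3882, 0.047]
tcp_rot: [0.992, -0.129, -0.005, -0.004]
contact_force: [-1.5, 1.4, -1.0]
opening: 0.998
finger_force: 0.0
```

step_arm(increments=[[[0,0,0],[0,0,0]],[[0,0,0],[0,0,0]],[[0,0,0],[0,0,0]],[[0,0,0],[0,0,0]],[[0,0,0],[0,0,0]],[[0,0,0],[0,0,0]]], fingers=-1, grip_force=50)

```text
time: 36.22
eef_pos: [0.4893, -0.3927, 0.0555]
tcp_rot: [0.991, -0.131, 0.001, 0.001]
contact_force: [0.4, 0.8, 3.6]
opening: 0.698
finger_force: 54.9
```

```bash
python3 st.py
```

```text
36.2167 [ 0.4893 -0.3927  0.0555] phi -0.2618 [0.0013 0.0012] [0.4 0.8 3.6] [-0.84  0.38  1.81 -0.    0.95  0.99] 0.6983941433382047
```

step_arm(increments=[[[0,0,30],[0,0,0]],[[0,0,40],[0,0,0]],[[0,0,20],[0,0,0]],[[20,22,0],[0,0,0.04]],[[20,22,0],[0,0,0.04]],[[20,22,0],[0,0,0.04]],[[20,22,0],[0,0,0.04]],[[20,22,0],[0,0,0.04]]])

```text
time: 36.88
eef_pos: [0.5885, -0.2804, 0.1429]
tcp_rot: [1.0, -0.03, -0.001, -0.0]
contact_force: [-0.3, -0.2, -2.7]
opening: 0.699
finger_force: 55.8
```

step_arm(increments=[[[20,22,0],[0,0,0.04]],[[20,23,0],[0,0,0.04]],[[20,23,0],[0,0,0.04]],[[17,22,0],[0,0,0.04]],[[0,0,0],[0,0,0]],[[0,0,-15],[0,0,0]],[[0,0,0],[0,0,0]],[[0,0,0],[0,0,0]]])

```text
time: 37.55
eef_pos: [0.6631, -0.1919, 0.1255]
tcp_rot: [0.999, 0.048, -0.003, -0.001]
contact_force: [0.3, 0.5, -4.0]
opening: 0.696
finger_force: 55.7
```

```bash
python3 st.py
```

```text
37.55 [ 0.6631 -0.1919  0.1255] phi 0.0965 [-0.0026 -0.0011] [ 0.3  0.5 -4. ] [-0.43  0.42  1.61 -0.    1.12  1.05] 0.6962017890148368
```

step_arm(increments=[[[1.5,0,-15],[0,0,0]],[[0,0,-10],[0,0,0]],[[0,0,-6],[0,0,0]],[[0,0,-4],[0,0,0]],[[0,0,-3],[0,0,0]],[[0,0,0],[0,0,0]],[[0,0,0],[0,0,0]]])

```text
time: 38.13
eef_pos: [0.667, -0.1919, 0.0906]
tcp_rot: [0.999, 0.049, 0.0, 0.0]
contact_force: [-0.5, 0.6, -3.2]
opening: 0.695
finger_force: 55.9
```

```bash
python3 st.py
```

```text
38.1333 [ 0.667  -0.1919  0.0906] phi 0.0976 [0.0001 0.0001] [-0.5  0.6 -3.2] [-0.43  0.46  1.62 -0.    1.06  1.05] 0.6946188160954263
```

Target seated z = 0.0755, so I go down 16–17 mm.

step_arm(increments=[[[-0.5,0,-4],[0,0,0]],[[0,0,-3],[0,0,0]],[[0,0,-3],[0,0,0]],[[0,0,-3],[0,0,0]],[[0,0,-2],[0,0,0]],[[0,0,-1.5],[0,0,0]],[[0,0,0],[0,0,0]],[[0,0,0],[0,0,0]]])

```text
time: 38.8
eef_pos: [0.6662, -0.1916, 0.0757]
tcp_rot: [0.999, 0.049, -0.001, -0.0]
contact_force: [-4.2, 1.6, 5.0]
opening: 0.696
finger_force: 56.4
```

step_arm(increments=[[[0,0,1],[0,0,0]],[[0,0,0],[0,0,0]],[[0,0,0],[0,0,0]],[[0,0,0],[0,0,0]],[[0,0,25],[0,0,0]],[[0,0,40],[0,0,0]],[[0,0,40],[0,0,0]],[[0,0,20],[0,0,0]]], fingers=1)

```text
time: 39.47
eef_pos: [0.6685, -0.1927, 0.2062]
tcp_rot: [0.999, 0.049, 0.004, 0.002]
contact_force: [2.1, 0.7, 1.0]
opening: 0.999
finger_force: 0.0
```

step_arm(increments=[[[-10,-38,0],[0,0,0]],[[-10,-38,0],[0,0,0]],[[-10,-38,0],[0,0,0]],[[-10,-38,0],[0,0,0]],[[-10,-38,0],[0,0,0]],[[-10,-38,0],[0,0,0]],[[0,0,0],[0,0,0]],[[0,0,0],[0,0,0]]], fingers=-1)

```text
time: 40.13
eef_pos: [0.6052, -0.4223, 0.1995]
tcp_rot: [0.999, 0.047, 0.0, -0.0]
contact_force: [0.1, 0.9, 0.4]
opening: 0.001
finger_force: 0.0
```

```bash
python3 st.py; python3 - <<'E'
from h import *
t=grab("top","t12"); s=grab("side","s12")
f=lambda im,u,v,w,h,k:cv2.resize(im[v:v+h,u:u+w],None,fx=k,fy=k,interpolation=cv2.INTER_CUBIC)
cv2.imwrite("pics/n12.png",np.vstack([f(t,125,95,260,100,3),f(s,140,120,260,100,3)])[:600])
for n,im in(("top",t),("side",s)):
    k,l,st,ce=cv2.connectedComponentsWithStats((im.min(2)>180).astype(np.uint8))
    for i in range(1,k):
        if st[i,4]>8 and 190<ce[i,0]<340 and 120<ce[i,1]<215: print(n,st[i],ce[i].round(1))
yaw=.098;X=np.array([np.cos(yaw),np.sin(yaw),0]);Y=np.array([-X[1],X[0],0]);b=np.array([.6562,-.0877,.02])
for i in(-1,0,1):
    p=b+Y*.105*i-X*.02+[0,0,.1]; print(i,proj("top",p).round(1),proj("side",p).round(1))
E
```

```text
40.1333 [ 0.6052 -0.4223  0.1995] phi 0.0937 [ 0.0001 -0.0001] [0.1 0.9 0.4] [-0.75  0.45  1.43  0.    1.27  0.73] 0.0008941412303110097
top [304 146  13   5  43] [310.1 148.2]
top [273 150  13   5  43] [279.  152.1]
top [241 154  14   5  47] [247.4 156.1]
top [218 157   8   9  56] [221.5 161. ]
top [304 160   9   3  21] [307.9 160.8]
top [275 163   8   4  21] [278.4 164.6]
top [245 167   8   4  21] [248.6 168.4]
side [255 139   9   7  26] [258.8 141.8]
side [237 154   9   8  27] [241.  157.6]
side [262 162   5   5  13] [264. 164.]
side [218 171   9   8  29] [221.9 174.6]
side [245 178   6   5  14] [247.2 179.9]
side [339 192   2   8  15] [339.5 195.7]
side [227 194   6   6  15] [229.3 196.7]
side [201 202   8   7  47] [204.7 204.9]
-1 [[309.9 148.7]] [[259.2 141.7]]
0 [[278.5 152.6]] [[241.4 157.6]]
1 [[247.  156.5]] [[222.4 174.6]]
```

View pics/n12.png

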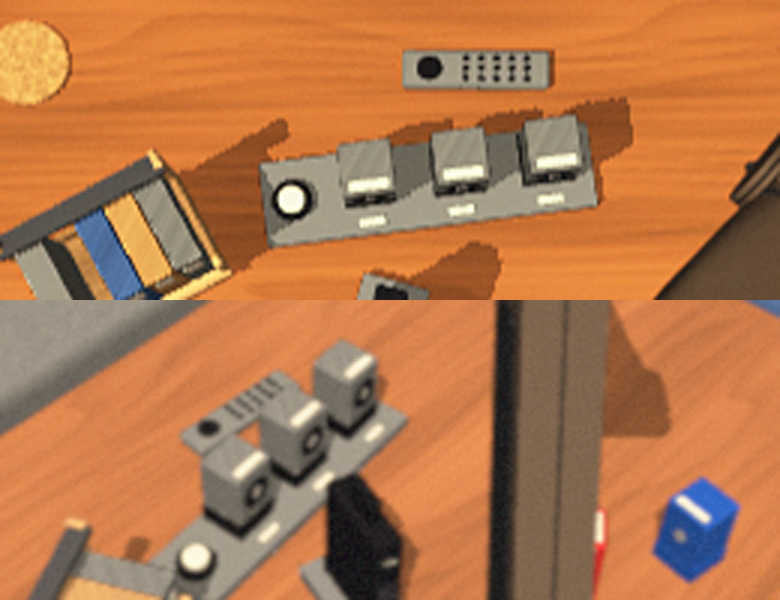

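The last view shows all three speakers on their seats with drivers to the bars (strips at 310,148 / 279,152 / 247,156, within 0.6 px of the seated prediction). The media box, albums, remote and candle glass are undisturbed. I'll press the button with shut fingers at (0.625, 0.105).

step_arm(increments=[[[0,36,10],[0,0,0]],[[0,38,20],[0,0,0]],[[0,38,10],[0,0,0]],[[2,38,0],[0,0,0]],[[2,38,0],[0,0,0]],[[2,38,0],[0,0,0]],[[2,38,0],[0,0,0]],[[2,38,0],[0,0,0]]])

```text
time: 40.9
eef_pos: [0.6161, -0.1149, 0.2398]
tcp_rot: [0.999, 0.05, 0.0, -0.0]
contact_force: [0.3, -1.1, 0.9]
opening: -0.003
finger_force: 0.0
```

step_arm(increments=[[[2,38,0],[0,0,0]],[[2,38,0],[0,0,0]],[[2,38,0],[0,0,0]],[[2,38,0],[0,0,0]],[[0,38,0],[0,0,0]],[[0,36,0],[0,0,0]],[[0,0,0],[0,0,0]],[[0,0,0],[0,0,0]]])

```text
time: 41.57
eef_pos: [0.6234, 0.1109, 0.2395]
tcp_rot: [0.999, 0.052, 0.0, 0.0]
contact_force: [0.3, -0.5, -0.7]
opening: -0.001
finger_force: 0.0
```

```bash
python3 st.py
```

```text
41.5667 [0.6234 0.1109 0.2395] phi 0.1039 [0.0001 0.    ] [ 0.3 -0.5 -0.7] [ 0.02  0.19  1.68 -0.    1.27  1.48] -0.001008094862493065
```

step_arm(increments=[[[2,-6,-40],[0,0,0]],[[0,0,-40],[0,0,0]],[[0,0,-40],[0,0,0]],[[0,0,-35],[0,0,0]],[[0,0,-25],[0,0,0]],[[0,0,-12],[0,0,0]],[[0,0,0],[0,0,0]],[[0,0,0],[0,0,0]]])

```text
time: 42.23
eef_pos: [0.6269, 0.1008, 0.0482]
tcp_rot: [0.999, 0.049, 0.0, 0.0]
contact_force: [-0.2, -0.5, 0.5]
opening: -0.002
finger_force: 0.0
```

step_arm(increments=[[[0,0,-2],[0,0,0]],[[0,0,-2],[0,0,0]],[[0,0,-2],[0,0,0]],[[0,0,0],[0,0,0]],[[0,0,0],[0,0,0]]])

```text
time: 42.65
eef_pos: [0.6267, 0.1011, 0.0421]
tcp_rot: [0.999, 0.049, 0.0, 0.0]
contact_force: [-0.5, -0.9, 1.9]
opening: -0.0
finger_force: 0.5
```

step_arm(increments=[[[-1,4,3],[0,0,0]],[[0,0,-3],[0,0,0]],[[0,0,-2],[0,0,0]],[[0,0,-2],[0,0,0]],[[0,0,-2],[0,0,0]],[[0,0,0],[0,0,0]],[[0,0,0],[0,0,0]]])

```text
time: 43.23
eef_pos: [0.626, 0.1056, 0.0368]
tcp_rot: [0.999, 0.049, 0.001, -0.0]
contact_force: [-1.1, 2.8, 7.4]
opening: 0.002
finger_force: 2.2
```

step_arm(increments=[[[0,0,-1],[0,0,0]],[[0,0,-1],[0,0,0]],[[0,0,0],[0,0,0]],[[0,0,0],[0,0,0]],[[0,0,0],[0,0,0]]])

```text
time: 43.65
eef_pos: [0.6265, 0.1058, 0.0362]
tcp_rot: [0.999, 0.049, 0.001, 0.0]
contact_force: [-2.2, 3.6, 11.6]
opening: -0.0
finger_force: 2.3
```

step_arm(increments=[[[0,0,-1.5],[0,0,0]],[[0,0,-1.5],[0,0,0]],[[0,0,0],[0,0,0]],[[0,0,0],[0,0,0]],[[0,0,0],[0,0,0]]])

```text
time: 44.07
eef_pos: [0.6269, 0.106, 0.0359]
tcp_rot: [0.999, 0.05, 0.001, 0.0]
contact_force: [-8.1, 3.9, 22.8]
opening: 0.0
finger_force: 6.5
```

step_arm(increments=[[[0,0,10],[0,0,0]],[[0,0,20],[0,0,0]],[[0,0,40],[0,0,0]],[[0,0,40],[0,0,0]],[[0,0,40],[0,0,0]],[[0,0,40],[0,0,0]],[[0,0,0],[0,0,0]],[[0,0,0],[0,0,0]]])

```text
time: 44.73
eef_pos: [0.627, 0.105, 0.2242]
tcp_rot: [0.999, 0.049, 0.003, 0.0]
contact_force: [-0.4, 0.0, -0.7]
opening: 0.005
finger_force: 0.0
```

```bash
python3 st.py; python3 - <<'E'
from h import *
s=grab("side","s13"); t=grab("top","t13")
for n,im in(("side",s),("top",t)):
    o=cv2.imread(f"/tmp/{n[0]}12.png"); k,l,st,ce=cv2.connectedComponentsWithStats((im.min(2)>180).astype(np.uint8))
    for i in range(1,k):
        if st[i,4]>8 and 190<ce[i,0]<340 and 120<ce[i,1]<215: print(n,st[i],ce[i].round(1))
E
```

```text
44.7333 [0.627  0.105  0.2242] phi 0.0978 [0.0034 0.0003] [-0.4  0.  -0.7] [ 0.01  0.2   1.69 -0.    1.24  1.48] 0.005046281135297871
side [237 156   7   6  21] [240.1 158.8]
side [218 171  10   8  38] [222.3 174.4]
side [245 177   6   6  18] [247.1 179.8]
side [226 194   7   7  25] [229.2 197. ]
side [201 201   9   9  58] [204.6 204.9]
top [273 151   8   4  22] [276.1 152.6]
top [241 154  14   5  46] [247.5 156.1]
top [219 157   6   3  14] [221.5 158.3]
top [275 163   8   4  21] [278.4 164.6]
top [245 167   8   4  21] [248.6 168.4]
```

The button bottomed out 6 mm below first contact, at 23 N, and the seated speaker strips in view haven't moved.

```bash
python3 -c "
from plant import sign_off
print(sign_off())"
```

```text
the job is handed in; nothing more can be done
None
```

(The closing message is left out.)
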